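Release the seam catches of the remotes

ROBOT

A 6-joint arm with a two-finger parallel gripper is mounted at the origin on the work surface. World frame = base frame: x ahead of the robot, y to its left, z up, the work surface at z = 0. Lengths are in mm, angles in rad, forces in N, time in s.
With the tool pointing down it reaches from about 350 to 975 mm from the base axis. Payload 7.1 kg.
Tool frame: the origin (TCP) lies midway between the tips of the shut fingers; the grasp point (between the pads) lies 19 mm behind it; z points along the fingers, y is the line along which they close (so a half turn about z gives the same grasp; the last joint's range is limited). The gripper opens to 88 mm and grips with 3 to 60 N. Pads are 20 mm wide; open, the fingers measure 115 mm over their backs; the gripper's body (75 mm by 178 mm) begins 61 mm behind the grasp point.
Start: joints at [1.111, 0.423, 1.63, -0, 1.089, -0.019], TCP at [266.632, 565.254, 222.675] pointing down, gripper open.
Joint ranges: [-3, 3], [-0.9, 2.11], [0.09, 2.58], [-1.31, 4.45], [0.11, 2.69], [-2.54, 2.54]. Speed limits (rad/s): [2.39, 2.39, 3.01, 3.14, 3.14, 3.14].

INTERFACE

Orientations are given as a rotation vector (axis times angle).
In Python, from workcell import ctrl gives the robot as it stands. The module is installed in compiled form; this text tells all that it offers.
- The arm moves only by the tool apply_moves, never from a script. Its argument "targets" is a list of rows, each a list of 3 entries, a list of its own where there are three numbers: the opening, from -1 (shut) to 1 (fully open), then the shift along the tool's x, y, z normalised to -1 to 1, where 1 is 5 cm, then the turn, a rotation vector about the tool's x, y, z normalised to -1 to 1, where 1 is 90 degrees. In form: [[jaw, [x, y, z], [wx, wy, wz]], ...]. A call has 1 to 8 rows; each row shifts and turns the commanded pose from where the row before left it, along the tool's axes as they then stand; what a row does not reach is not made up. A row lasts 1/8 s, in which the tool goes at most 62.5 mm and 10.7 degrees, less where a joint would pass 70% of its speed; a pose out of reach is approached as far as the arm can. A call with a number of a shift or a turn outside -1 to 1 is refused whole. A call with a gripper value outside its range is refused whole. The fingers move at their own pace and stop on an object; the grip force is fixed at half the most. Time passes only in rows, so rows that do not move let the fingers close. It gives the time, the measured TCP pose, the force, the opening and the grip force at its end, in the units of the state.
- ctrl.get_obs(): the state, without advancing time (a new reading comes with each control period).
- ctrl.get_image(name): name is "scene" or "top"; returns a dict with "pixels" (420x560x3 uint8, blue, green, red), "camera_matrix" (3x3 intrinsics, pixels), "k1" (the pictures are not rectified: a ray, as slopes to the right and down, at radius r is drawn at 1 + k1 r^2 times it, then the intrinsics apply), "view" (4x4, takes a point from world to camera coordinates). Camera axes: x right, y down, z forward; pixel columns grow to the right and rows downward; lengths in mm; the calibration is good to about 2 mm. A picture is of the moment at which its call begins. There is no depth.
- ctrl.close_job(): hands the job in; it is judged then, once.
Trained networks look in the newest picture that a camera, given by its name, has taken for a name from the list of things; names that differ only in an ending like _2 or _b are one class to them, and where a whole thing is asked for, a point or a joint stands for the part that bears it (a point fixed in the world has none). Each returns a list of dicts, best first, with "score" (0 to 1); they miss things now and then, are a little off and sometimes report something else, mostly with a low value. They report only what shows in the picture. A call takes as long as a camera call. They do not tell look-alikes from the thing itself.
- ctrl.masks_of(label, camera): "region" (420x560 bool, what is visible of it) and "bbox" ([left, top, right, bottom] in pixels, round what is visible of it).
- ctrl.pinpoint(label, camera): "xy" ([column, row] in pixels: a listed point, or the origin of a listed thing).
The state is a dict: "t": time; "qpos": joint angles; "qvel": joint speeds; "joint_torque": joint torques, N m; "ee_pos": TCP position; "orientation": TCP orientation; "ft_force": force on the tool from outside, world axes, zero at the start; "moment": the same for the moment, N m; "width": finger opening in mm; "grasp_force": force on a finger pad.
Only numpy, scipy, OpenCV 4.12 (cv2) and the standard library are available. Lean on these libraries where they do the work, as an engineer would, in place of code of your own. Each camera call takes 0.05 s, during which the arm holds its last target. There are 200 camera calls.

TASK

Open up the remote controls waiting on the turntable for repair: lift each one off and lay it flat, keys up, in a bay of the holding jig (either way round, one to a bay). With the remotes in the jig, take the stylus by its handle and run it slowly along the L-shaped seam groove of each remote so that all three orange catches are pushed back under the cover - a catch driven in with a jerk snaps off - then hang the stylus back upright in its holder block, collar down on the block, leaving the remotes in their bays. Do not disturb the bottle, the tin or the screwdriver.

Things in the scene. Friction and masses are not known exactly. Their poses are not given: they have to be found in the camera images.
- remote_a: handheld remote control, grey shell, black cover with white keys and one red key, 96 (x) x 54 (y) x 22 mm (z); origin at the centre of its underside. An L-shaped seam groove, 8 mm wide, 8 mm deep, is open to the top, between the cover (inside) and a 4 mm shell wall (outside): long leg along the +y edge, short leg along the +x end. May be absent.
- remote_a_catch0 (a joint): orange snap catch of remote_a, on the groove's long leg (centre line y = +19 mm, floor z = 14 mm, from its open end x = -48 mm to the corner x = +40 mm), centred at x = -22 mm: 0 = sticking 6 mm out of the cover into the groove (2 mm gap; ramps 17 mm long in all, z = 15 to 21 mm), 0.0058 m = wholly back under the cover. Stays where pushed; released from 0.003 m on
- remote_a_catch1 (a joint): orange snap catch of remote_a, on the groove's long leg (centre line y = +19 mm), centred at x = +12 mm: 0 = sticking 6 mm out of the cover into the groove (2 mm gap; ramps 17 mm long in all, z = 15 to 21 mm), 0.0058 m = wholly back under the cover. Stays where pushed; released from 0.003 m on
- remote_a_catch2 (a joint): orange snap catch of remote_a, on the groove's short leg (centre line x = +40 mm, floor z = 14 mm, from the corner y = +19 mm to its open end y = -27 mm), centred at y = -8 mm: 0 = sticking 6 mm out of the cover into the groove (2 mm gap; ramps 17 mm long in all, z = 15 to 21 mm), 0.0058 m = wholly back under the cover. Stays where pushed; released from 0.003 m on
- remote_b: handheld remote control, grey shell, black cover with white keys and one red key, 96 (x) x 54 (y) x 22 mm (z); origin at the centre of its underside. An L-shaped seam groove, 8 mm wide, 8 mm deep, is open to the top, between the cover (inside) and a 4 mm shell wall (outside): long leg along the +y edge, short leg along the +x end. May be absent.
- remote_b_catch0 (a joint): orange snap catch of remote_b, on the groove's long leg (centre line y = +19 mm, floor z = 14 mm, from its open end x = -48 mm to the corner x = +40 mm), centred at x = -22 mm: 0 = sticking 6 mm out of the cover into the groove (2 mm gap; ramps 17 mm long in all, z = 15 to 21 mm), 0.0058 m = wholly back under the cover. Stays where pushed; released from 0.003 m on
- remote_b_catch1 (a joint): orange snap catch of remote_b, on the groove's long leg (centre line y = +19 mm), centred at x = +12 mm: 0 = sticking 6 mm out of the cover into the groove (2 mm gap; ramps 17 mm long in all, z = 15 to 21 mm), 0.0058 m = wholly back under the cover. Stays where pushed; released from 0.003 m on
- remote_b_catch2 (a joint): orange snap catch of remote_b, on the groove's short leg (centre line x = +40 mm, floor z = 14 mm, from the corner y = +19 mm to its open end y = -27 mm), centred at y = -8 mm: 0 = sticking 6 mm out of the cover into the groove (2 mm gap; ramps 17 mm long in all, z = 15 to 21 mm), 0.0058 m = wholly back under the cover. Stays where pushed; released from 0.003 m on
- remote_c: handheld remote control, grey shell, black cover with white keys and one red key, 96 (x) x 54 (y) x 22 mm (z); origin at the centre of its underside. An L-shaped seam groove, 8 mm wide, 8 mm deep, is open to the top, between the cover (inside) and a 4 mm shell wall (outside): long leg along the +y edge, short leg along the +x end. May be absent.
- remote_c_catch0 (a joint): orange snap catch of remote_c, on the groove's long leg (centre line y = +19 mm, floor z = 14 mm, from its open end x = -48 mm to the corner x = +40 mm), centred at x = -22 mm: 0 = sticking 6 mm out of the cover into the groove (2 mm gap; ramps 17 mm long in all, z = 15 to 21 mm), 0.0058 m = wholly back under the cover. Stays where pushed; released from 0.003 m on
- remote_c_catch1 (a joint): orange snap catch of remote_c, on the groove's long leg (centre line y = +19 mm), centred at x = +12 mm: 0 = sticking 6 mm out of the cover into the groove (2 mm gap; ramps 17 mm long in all, z = 15 to 21 mm), 0.0058 m = wholly back under the cover. Stays where pushed; released from 0.003 m on
- remote_c_catch2 (a joint): orange snap catch of remote_c, on the groove's short leg (centre line x = +40 mm, floor z = 14 mm, from the corner y = +19 mm to its open end y = -27 mm), centred at y = -8 mm: 0 = sticking 6 mm out of the cover into the groove (2 mm gap; ramps 17 mm long in all, z = 15 to 21 mm), 0.0058 m = wholly back under the cover. Stays where pushed; released from 0.003 m on
- turntable: round wooden turntable, radius 150 mm, top face 16 mm above the table, spins freely about its centre; origin at its centre, on the table
- jig: fixed aluminium jig, plate 130 x 300 x 8 mm, origin at the centre of its underside; three bays side by side along its y, 100 mm apart, long along its x; blue stops 10 mm high (tops 18 mm above the table) at the ends and corners of each bay; the middle 60 mm of each long side is open for fingers
- bay0 (a point): centre of the floor of bay 0 (y = +100 mm in the jig), 8 mm above the table; axes those of the jig; the pocket is 102 mm along x by 60 mm along y, and takes one remote either way round
- bay1 (a point): centre of the floor of bay 1 (y = +0 mm in the jig), 8 mm above the table; axes those of the jig; the pocket is 102 mm along x by 60 mm along y, and takes one remote either way round
- bay2 (a point): centre of the floor of bay 2 (y = -100 mm in the jig), 8 mm above the table; axes those of the jig; the pocket is 102 mm along x by 60 mm along y, and takes one remote either way round
- stylus: opening stylus, hangs upright in the holder block: yellow square handle 16 x 16 mm from z = 4 to 50 mm, black collar 30 mm across from z = 0 to 4 mm, steel shaft 8 mm thick down to z = -25 mm, then 5 mm thick to the tip at z = -50 mm; origin at the centre of the collar's underside, z up along the handle, x and y square to its faces
- stylus_tip (a point): the stylus's tip, 50 mm below its origin
- holder_hole0 (a point): centre of the mouth of the 19 mm square hole through the fixed wooden holder block (50 x 50 x 55 mm), 55 mm above the table; z up; the stylus's collar rests on the block's top round this hole
- flux: bystander: small amber bottle with white cap, 36 mm across, 75 mm high, origin at the centre of its underside
- tin: bystander: closed round steel tin, 60 mm across, 45 mm high, origin at the centre of its underside
- driver: bystander: screwdriver with red handle, 160 mm long, lying on the table
Things that resemble listed ones, but are neither listed nor needed, are in the scene too. Leave any purple or yellow look-alike of the remote_c alone.

How it is judged (in metres and radians):
On the way, in this order (a step that is already met when the one before it is completed fails the run):
1. every remote present lies flat in a bay of the jig (((x of remote_a in the frame of bay0 between -0.006 and 0.006 m and y of remote_a in the frame of bay0 between -0.006 and 0.006 m and z of remote_a in the frame of bay0 between -0.003 and 0.003 m and angle between remote_a's own z axis and vertical below 0.06 rad) or (x of remote_a in the frame of bay1 between -0.006 and 0.006 m and y of remote_a in the frame of bay1 between -0.006 and 0.006 m and z of remote_a in the frame of bay1 between -0.003 and 0.003 m and angle between remote_a's own z axis and vertical below 0.06 rad) or (x of remote_a in the frame of bay2 between -0.006 and 0.006 m and y of remote_a in the frame of bay2 between -0.006 and 0.006 m and z of remote_a in the frame of bay2 between -0.003 and 0.003 m and angle between remote_a's own z axis and vertical below 0.06 rad)) and ((x of remote_b in the frame of bay0 between -0.006 and 0.006 m and y of remote_b in the frame of bay0 between -0.006 and 0.006 m and z of remote_b in the frame of bay0 between -0.003 and 0.003 m and angle between remote_b's own z axis and vertical below 0.06 rad) or (x of remote_b in the frame of bay1 between -0.006 and 0.006 m and y of remote_b in the frame of bay1 between -0.006 and 0.006 m and z of remote_b in the frame of bay1 between -0.003 and 0.003 m and angle between remote_b's own z axis and vertical below 0.06 rad) or (x of remote_b in the frame of bay2 between -0.006 and 0.006 m and y of remote_b in the frame of bay2 between -0.006 and 0.006 m and z of remote_b in the frame of bay2 between -0.003 and 0.003 m and angle between remote_b's own z axis and vertical below 0.06 rad)) and ((x of remote_c in the frame of bay0 between -0.006 and 0.006 m and y of remote_c in the frame of bay0 between -0.006 and 0.006 m and z of remote_c in the frame of bay0 between -0.003 and 0.003 m and angle between remote_c's own z axis and vertical below 0.06 rad) or (x of remote_c in the frame of bay1 between -0.006 and 0.006 m and y of remote_c in the frame of bay1 between -0.006 and 0.006 m and z of remote_c in the frame of bay1 between -0.003 and 0.003 m and angle between remote_c's own z axis and vertical below 0.06 rad) or (x of remote_c in the frame of bay2 between -0.006 and 0.006 m and y of remote_c in the frame of bay2 between -0.006 and 0.006 m and z of remote_c in the frame of bay2 between -0.003 and 0.003 m and angle between remote_c's own z axis and vertical below 0.06 rad))), for 0.2 s.
2. all catches of all remotes are pushed back by 3 mm or more, the remotes in their bays (all of step 1 and value of joint each of remote_a_catch0, remote_a_catch1, remote_a_catch2, remote_b_catch0, remote_b_catch1, remote_b_catch2, remote_c_catch0, remote_c_catch1, remote_c_catch2 above 0.003 m), for 0.2 s.
At the end, for the whole second after the job is handed in: Every remote present lies flat (within 0.06 rad) in a bay, within 6 mm of its centre; each of its three catches is pushed back by at least 3 mm; the stylus hangs in the holder within 9 mm of the hole's centre, its collar within 4 mm of the mouth's height, upright within 0.1 rad; all at rest (all of step 2 and horizontal distance between stylus and holder_hole0 below 0.009 m and z of stylus in the frame of holder_hole0 between -0.004 and 0.004 m and angle between stylus's own z axis and vertical below 0.1 rad and linear speed of each of remote_a, remote_b, remote_c, stylus below 0.02 m/s); the robot touches nothing.
It fails at once if a bystander (bottle, tin or screwdriver) moved by more than 30 mm (distance of any of flux, tin, driver from where it was at the start of the episode above 0.03 m).
It fails at once if a catch of remote_a is driven in by the stylus faster than 0.1 m/s and snaps (distance between stylus_tip and remote_a below 0.075 m and velocity of joint any of remote_a_catch0, remote_a_catch1, remote_a_catch2 above 0.1 m/s).
It fails at once if a catch of remote_b is driven in by the stylus faster than 0.1 m/s and snaps (distance between stylus_tip and remote_b below 0.075 m and velocity of joint any of remote_b_catch0, remote_b_catch1, remote_b_catch2 above 0.1 m/s).
It fails at once if a catch of remote_c is driven in by the stylus faster than 0.1 m/s and snaps (distance between stylus_tip and remote_c below 0.075 m and velocity of joint any of remote_c_catch0, remote_c_catch1, remote_c_catch2 above 0.1 m/s).
Of remote_a, remote_b, remote_c only 2 to 3 are there at a start; the rules pass over those that are not, and their reading is None.
At some moment in a run one of remote_a, remote_b, remote_c may be knocked a few centimetres aside while the robot is not near it.
Once in a run the grip may slacken for a moment while it holds something.
It also fails if it takes over 210 s, if anything falls off the work surface, if the arm or the gripper's body presses on something with over 40 N, if the wrist force passes 120 N, or if a joint passes its speed limit or range.

## Working session

There is one attempt and no reset: what is moved stays moved. The work goes in short steps, Python scripts to look and compute and a tool call to move; the robot and the scene stay as the last step left them, time stands still between calls to the robot, and variables do not carry over. Pictures are saved under pics/ and viewed, at most 14 in all, crops included, and the job is handed in when it is done.

Besides the shell and the picture viewer there is one more tool, called as name(argument=value, ...), one argument or row to a line, values as JSON. apply_moves: Moves the arm, as the interface text tells. Scaled input: -1 to 1 covers 5 cm each way for a shift and 90 degrees each way for a turn. Its arguments: {"type":"object","properties":{"targets":{"type":"array"}},"required":["targets"]}

```bash
mkdir -p pics; cat > h.py <<'E'
import numpy as np, cv2
from workcell import ctrl
from scipy.spatial.transform import Rotation as R
def snap(name, fn=None):
    im=ctrl.get_image(name)
    if fn: cv2.imwrite('pics/'+fn, np.ascontiguousarray(im['pixels']))
    return im
def ray(im,px):
    K=np.array(im['camera_matrix']);V=np.array(im['view']);k=im['k1']
    d=np.array([(px[0]-K[0,2])/K[0,0],(px[1]-K[1,2])/K[1,1]]);u=d.copy()
    for _ in range(30): u=d/(1+k*(u@u))
    return -V[:3,:3].T@V[:3,3], V[:3,:3].T@np.array([u[0],u[1],1])
def unproj(im,px,z):
    o,d=ray(im,px); return (o+d*(z-o[2])/d[2])
def proj(im,P):
    K=np.array(im['camera_matrix']);V=np.array(im['view']);k=im['k1']
    p=V[:3,:3]@np.array(P,float)+V[:3,3];u=p[:2]/p[2];u=u*(1+k*(u@u))
    return np.array([K[0,0]*u[0]+K[0,2],K[1,1]*u[1]+K[1,2]])
E
python3 - <<'E'
from h import *
o=ctrl.get_obs()
print({k:np.round(v,3) for k,v in o.items()})
for c in('scene','top'):
    im=snap(c,c+'0.png'); V=im['view']; print(c,np.round(V,3).tolist(),np.round(im['camera_matrix'],1).tolist(),im['k1'])
    for l in('remote_a','jig','stylus','turntable','holder_hole0','flux','tin','driver','bay0','remote_a_catch0','stylus_tip'):
        try:
            for d in ctrl.pinpoint(l,c): print(c,l,np.round(d['xy'],1),round(d['score'],2))
        except Exception as e: print(l,e)
E
```

```text
{'t': np.float64(0.0), 'qpos': array([ 1.111,  0.424,  1.631, -0.   ,  1.089, -0.019]), 'qvel': array([ 0.001, -0.001,  0.001, -0.001,  0.   ,  0.003]), 'joint_torque': array([-1.0000e-03, -5.4462e+01, -2.7367e+01,  6.4000e-02,  2.3000e-02,
       -0.0000e+00]), 'ee_pos': array([266.404, 564.767, 221.909]), 'orientation': array([-6.870e-01, -3.065e+00,  2.000e-03]), 'ft_force': array([-0.702,  0.083,  0.127]), 'moment': array([-0.026,  0.067, -0.009]), 'grasp_force': np.float64(0.0), 'width': np.float64(88.02)}
scene [[0.415, 0.91, 0.017, -256.609], [0.577, -0.248, -0.778, -192.143], [-0.703, 0.333, -0.628, 1650.705], [0.0, 0.0, 0.0, 1.0]] [[418.6, 0.0, 279.4], [0.0, 418.6, 210.4], [0.0, 0.0, 1.0]] -0.04208350164649443
scene remote_a [324.1 241.7] 0.88
scene remote_a [327.3 209.1] 0.88
scene remote_a [313.1 171.7] 0.88
scene remote_a [369.5 227.7] 0.86
scene remote_a [419.7 201.2] 0.83
scene jig [212.7 260.1] 0.93
scene stylus [276.8 263.2] 0.59
scene stylus [338.6 231.1] 0.58
scene turntable [338.5 227.6] 0.87
scene flux [337.8 228.6] 0.59
scene flux [220.5 313. ] 0.55
scene tin [18
[... 493 characters left out ...]
top remote_a [125.7 196.8] 0.96
top remote_a [211.7 301. ] 0.81
top remote_a [213. 173.] 0.78
top remote_a [269.8 167.9] 0.74
top remote_a [242.1 218.6] 0.62
top remote_a [423.9 138.9] 0.15
top jig [373.1 200.5] 0.88
top stylus [327. 143.] 0.43
top turntable [238.9 187.5] 0.92
top turntable [214.1 168.4] 0.38
top flux [423.6 140.7] 0.7
top flux [391.1 133.4] 0.45
top flux [373.2 200.2] 0.45
top tin [424.9 140.5] 0.9
top tin [375.3 202.6] 0.49
top driver [466.6 260.5] 0.65
top bay0 [375.2 201.6] 0.95
top bay0 [342.8 196.1] 0.82
top bay0 [410.4 198.6] 0.79
remote_a_catch0 it knows: bay, driver, flux, holder_hole, jig, remote, stylus, stylus_tip, tin, turntable
top stylus_tip [409.1 202.1] 0.62
```

```bash
python3 -c "
import cv2
for c in('scene','top'):
    a=cv2.imread(f'pics/{c}0.png'); cv2.imwrite(f'pics/{c}0L.png',cv2.resize(a,(800,600),interpolation=cv2.INTER_CUBIC))"
```

```text
(no output)
```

View pics/top0.png

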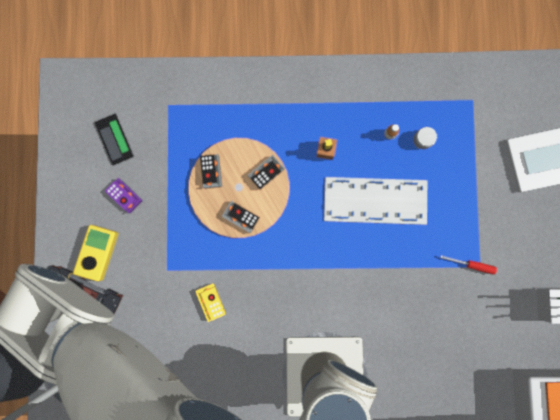

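View pics/scene0.png

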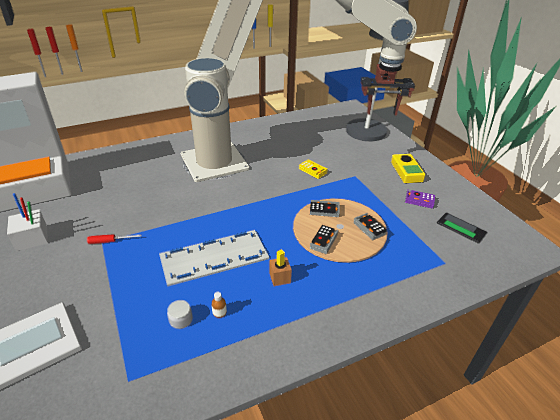

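Top view: three black/grey remotes on the turntable at (208,170), (266,173), (241,216). The jig is at (375,200), the stylus in its block at (327,148), bottle (391,132), tin (426,138) and driver (480,265). Could be mistaken for a remote: purple one (122,196), yellow one (210,302), yellow meter (95,252), black/green box (114,139). I choose the three on the turntable and check them in a close crop.

```bash
python3 - <<'E'
import cv2,numpy as np
a=cv2.imread('pics/top0.png');b=cv2.imread('pics/scene0.png')
A=cv2.resize(a[128:248,180:340],(800,600),interpolation=cv2.INTER_CUBIC)
cv2.imwrite('pics/c1.png',A)
B=cv2.resize(b[188:268,290:395],(787,600),interpolation=cv2.INTER_CUBIC);cv2.imwrite('pics/c2.png',B)
E
python3 - <<'E'
from h import *
for c in('top','scene'):
    im=snap(c)
    for d in ctrl.masks_of('remote_a',c):
        m=d['region'].astype(np.uint8); ys,xs=np.nonzero(m)
        P=np.array([unproj(im,p,34 if c=='top' else 34)[:2] for p in zip(xs,ys)],np.float32)
        r=cv2.minAreaRect(P); print(c,round(d['score'],2),len(xs),np.round(d['bbox']),'rect',np.round(r[0],1),np.round(r[1],1),round(r[2],1), np.round([xs.mean(),ys.mean()],1))
    for l in('jig','stylus','holder_hole0','turntable'):
        for d in ctrl.masks_of(l,c):
            m=d['region'].astype(np.uint8); ys,xs=np.nonzero(m)
            z={'jig':8,'stylus':105,'holder_hole0':55,'turntable':16}[l]
            P=np.array([unproj(im,p,z)[:2] for p in zip(xs,ys)],np.float32)
            r=cv2.minAreaRect(P);print(c,l,round(d['score'],2),len(xs),np.round(d['bbox']),'rect',np.round(r[0],1),np.round(r[1],1),round(r[2],1))
    for l in('bay0','holder_hole0'):
        for d in ctrl.pinpoint(l,c): print(c,l,d['xy'],d['score'],unproj(im,d['xy'],8 if l=='bay0' else 55))
E
```

```text
top 0.98 653 [203. 156. 222. 188.] rect [593.6 324.4] [102.2  56.2] 5.8 [210.5 170.9]
top 0.92 738 [191. 288. 225. 322.] rect [213.5 325.8] [100.5  62.7] 24.3 [209.7 302.2]
top 0.88 678 [103. 178. 140. 214.] rect [524.2 577. ] [100.4  59.1] 45.4 [123.8 195.6]
top 0.83 643 [248. 152. 283. 188.] rect [587.9 161.6] [59.3 99.2] 41.7 [265.7 172.3]
top 0.62 598 [223. 202. 261. 233.] rect [456.4 237.1] [96.7 53.9] 58.9 [240.4 217.2]
top 0.46 6016 [191. 136. 288. 236.] rect [544.5 242.6] [290.  291.7] 89.3 [238.1 188. ]
top jig 0.94 4587 [322. 177. 431. 223.] rect [ 502.4 -159.5] [303.3 136.2] 87.3
top holder_hole0 0.69 227 [320. 139. 335. 160.] rect [652.  -13.5] [50.3 56.9] 79.8
top turntable 0.84 6213 [188. 135. 289. 239.] rect [550.  244.6] [293.9 301.6] 89.4
top bay0 [409.4, 202.3] 0.96 [ 496.46581436 -260.28438632    8.        ]
top bay0 [340.4, 197.6] 0.82 [512.97307427 -57.45165913   8.        ]
top holder_hole0 [330.5, 145.8] 0.77 [658.66039574 -26.7253198   55.        ]
top holder_hole0 [374.7, 201.4] 0.58 [ 495.43809071 -149.97923207   55.        ]
scene 0.9 479 [307. 226. 336. 25
[... 513 characters left out ...]
248. 285. 269.] rect [617.    2.1] [28.2 76. ] 64.9 [280.5 259.3]
scene jig 0.95 3497 [159. 233. 271. 283.] rect [ 504.6 -162.2] [304.1 146.1] 87.4
scene stylus 0.68 163 [274. 250. 284. 268.] rect [680.  -28.3] [25.9 69.7] 64.9
scene holder_hole0 0.65 398 [270. 261. 295. 288.] rect [683.  -28.5] [54.4 90.7] 66.4
scene turntable 0.91 3402 [290. 197. 388. 265.] rect [556.1 238.3] [307.3 298.9] 85.7
scene bay0 [177.7, 264.9] 0.95 [ 500.53177154 -268.96733406    8.        ]
scene bay0 [247.1, 246.5] 0.83 [508.66965628 -57.73659767   8.        ]
scene bay0 [215.5, 255.9] 0.59 [ 508.89954178 -157.75789376    8.        ]
scene holder_hole0 [282.0, 265.2] 0.9 [661.83882428 -13.06073704  55.        ]
```

View pics/c1.png

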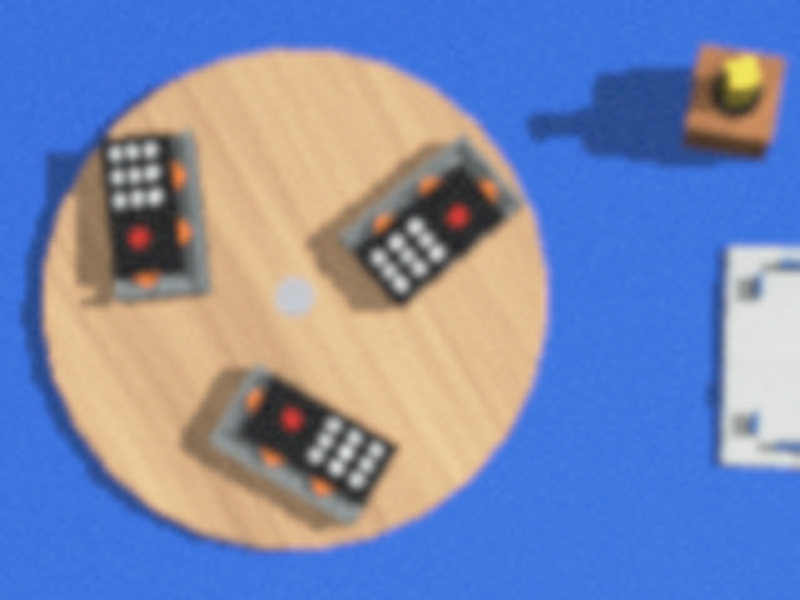

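View pics/c2.png

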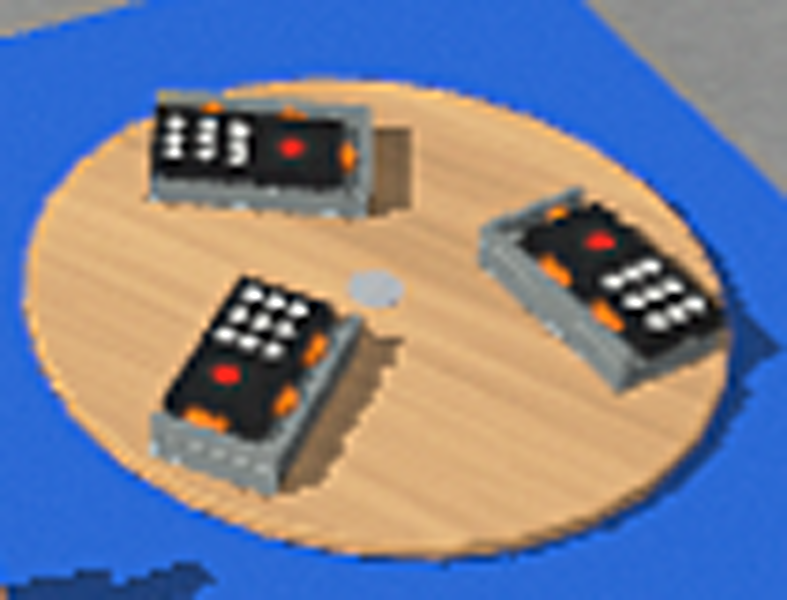

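The crops show exactly three grey/black remotes with orange catches on the turntable, keys up, red key at the +x end. There are three bays, so all three get used. I'll fit precise poses by rendering the outline model in both views.

```bash
cat >> h.py <<'E'
from scipy.optimize import minimize
S=6
def box(x0,x1,y0,y1,z0,z1): return [[a,b,c] for a in(x0,x1) for b in(y0,y1) for c in(z0,z1)]
def rect(x0,x1,y0,y1,z): return [[a,b,z] for a in(x0,x1) for b in(y0,y1)]
REM=[('side',box(-48,48,-27,27,0,22)),('grey',rect(-48,48,-27,27,22)),('groove',rect(-48,44,15,23,20)),('groove',rect(36,44,-27,23,20)),
 ('black',rect(-48,36,-27,15,22)),('orange',rect(-27,-17,15,20,21)),('orange',rect(7,17,15,20,21)),('orange',rect(36,41,-13,-3,21))]
JIG=[('side',box(-65,65,-150,150,0,8)),('grey',rect(-65,65,-150,150,8))]
BLK=[('side',box(-25,25,-25,25,0,55)),('grey',rect(-25,25,-25,25,55))]
def labels(im,model,p,z0,roi):
    c,s=np.cos(p[2]),np.sin(p[2]); x0,y0,x1,y1=roi
    L=np.zeros(((y1-y0)*S,(x1-x0)*S),np.uint8); names=['bg']
    for n,pts in model:
        if n not in names: names.append(n)
        q=np.array([proj(im,[p[0]+c*a-s*b,p[1]+s*a+c*b,z0+z]) for a,b,z in pts])
        q=((q-[x0-.5,y0-.5])*S-.5)*256
        cv2.fillConvexPoly(L,cv2.convexHull(np.round(q).astype(np.int32)),names.index(n),cv2.LINE_8,8)
    return L,names
def fit(ims,model,p0,z0,bgs,pad=6,verbose=0):
    """joint fit of x,y,yaw (mm, rad) in the pictures ims; bgs: alternative backgrounds' BGR per image"""
    p0=np.array(p0,float); data=[]
    for im,bg in zip(ims,bgs):
        c=proj(im,[p0[0],p0[1],z0]); ext=np.linalg.norm(np.max([np.abs(np.array(m[1])) for m in model[:1]],axis=(0,1)))
        q=np.array([proj(im,[p0[0]+np.cos(p0[2])*a-np.sin(p0[2])*b,p0[1]+np.sin(p0[2])*a+np.cos(p0[2])*b,z0+z]) for a,b,z in model[0][1]])
        x0,y0=np.floor(q.min(0)-pad).astype(int);x1,y1=np.ceil(q.max(0)+pad).astype(int)
        data.append((im,im['pixels'][y0:y1,x0:x1].astype(float),(x0,y0,x1,y1),bg))
    def cost(p):
        tot=0
        for im,I,roi,bg in data:
            L,names=labels(im,model,p,z0,roi)
            h,w=I.shape[:2]; W=np.stack([cv2.GaussianBlur(cv2.resize((L==k).astype(np.float32),(w,h),interpolation=cv2.INTER_AREA),(0,0),0.5) for k in range(len(names))],-1)
            best=None
            Wf=W[...,1:].reshape(-1,len(names)-1)
            E=[]
            base=np.array([COL[id(im)].get(n,(0,0,0)) for n in names[1:]])
            for b in bg:
                r=W[...,1:]@base+W[...,:1]*np.array(b,float)-I
                E.append((r**2).sum(-1))
            e=np.min(E,0); tot+=np.minimum(e,60**2).sum()/1e4
        return tot
    COL={}
    for it in range(3):
        for im,I,roi,bg in data:
            L,names=labels(im,model,p0,z0,roi); h,w=I.shape[:2]; COL[id(im)]={}
            for k,n in enumerate(names[1:],1):
                f=cv2.resize((L==k).astype(np.float32),(w,h),interpolation=cv2.INTER_AREA)
                m=f>min(.95,.9*f.max()); COL[id(im)][n]=np.median(I[m],0) if n!='orange' else np.array([30,110,230.])
        st=[6,6,.12] if it==0 else [2,2,.04]
        sim=np.array([p0]+[p0+np.eye(3)[i]*st[i] for i in range(3)])-[0,0,0]
        r=minimize(cost,p0,method='Nelder-Mead',options=dict(initial_simplex=sim,xatol=.02,fatol=.001,maxiter=150)); p0=r.x
    return p0,r.fun
E
cat > f.py <<'E'
from h import *
T=snap('top');Sc=snap('scene')
for n,im,px in(('top',T,[(238,160),(199,200),(310,180),(350,240)]),('scene',Sc,[(350,240),(386,222),(300,285)])): print(n,[np.median(im['pixels'][y-1:y+2,x-1:x+2],(0,1)).astype(int).tolist() for x,y in px])
wood=lambda im,x,y:np.median(im['pixels'][y-2:y+3,x-2:x+3],(0,1))
wt,ws=wood(T,238,160),wood(Sc,350,240)
bt,bs=wood(T,310,180),wood(Sc,300,285)
bgt=[wt,.6*wt,bt];bgs=[ws,.6*ws,bs]
r=np.radians
for nm,p in(('R1',(594,322,r(180+5.8))),('R2',(588,161,r(-48+180+0))),('R3',(458,236,r(58.9)))):
  best=None
  for a in(0,np.pi/2,np.pi,-np.pi/2):
    q=fit([T,Sc],REM,(p[0],p[1],p[2]+a),16,[bgt,bgs])
    if best is None or q[1]<best[0][1]: best=(q,)
  q=best[0]; a=fit([T],REM,q[0],16,[bgt]);b=fit([Sc],REM,q[0],16,[bgs])
  for t,v in(('both',q),('top',a),('scene',b)): print(nm,t,np.round(v[0][:2],1),round(np.degrees(v[0][2]),1),round(v[1],1))
for nm,M,p in(('jig',JIG,(503,-160,r(-2.7))),('blk',BLK,(655,-17,r(-10)))):
  for t,i,b in(('both',[T,Sc],[[bt,.5*bt],[bs,.5*bs]]),('top',[T],[[bt,.5*bt]]),('scene',[Sc],[[bs,.5*bs]])):
    v=fit(i,M,p,0,b); print(nm,t,np.round(v[0][:2],1),round(np.degrees(v[0][2]),2),round(v[1],1))
E
time python3 f.py
```

```text
top [[144, 190, 226], [146, 191, 228], [223, 118, 64], [224, 119, 65]]
scene [[125, 175, 221], [170, 85, 33], [212, 105, 43]]
R1 both [593.8 325. ] 186.0 307.0
R1 top [593.8 324.6] 185.9 154.0
R1 scene [593.8 325. ] 186.0 154.0
R2 both [588.7 161.9] 309.6 293.3
R2 top [588.5 162.4] 309.1 165.0
R2 scene [588.7 162. ] 309.6 125.4
R3 both [458.2 237.3] 58.8 272.7
R3 top [458.2 237.4] 58.9 181.9
R3 scene [458.1 237.3] 58.8 89.2
jig both [ 503.4 -161.3] -2.76 800.5
jig top [ 504.2 -160.9] -2.65 365.4
jig scene [ 502.5 -162.1] -2.75 396.9
blk both [656.7 -16.8] -10.0 231.4
blk top [657.5 -15.6] -10.96 96.4
blk scene [656.2 -17. ] -9.88 128.0
real	0m13.091s
user	0m12.436s
sys	0m0.120s
```

apply_moves(
  targets=[
    [1,[-0.996,-0.194,0.3],[0,0,0]],
    [1,[-0.996,-0.194,0.3],[0,0,0]],
    [1,[-0.996,-0.194,0.3],[0,0,0]],
    [1,[-0.996,-0.194,0.3],[0,0,0]],
    [1,[-0.996,-0.194,0.3],[0,0,0]],
    [1,[-0.996,-0.194,0.3],[0,0,0]],
    [1,[-0.996,-0.194,0.3],[0,0,0]],
    [1,[-0.996,-0.194,0.3],[0,0,0]],
  ],
)

```text
t: 3.0
ee_pos: [595.2, 324.1, 102.3]
orientation: [0.687, 3.065, 0.0]
ft_force: [-0.0, -0.0, 0.5]
width: 87.7
grasp_force: 0.0
```

apply_moves(
  targets=[
    [1,[0,0,0],[0,0,-0.087]],
    [1,[0,0,0],[0,0,-0.087]],
    [1,[0,0,0],[0,0,-0.087]],
    [1,[0,0,0],[0,0,-0.087]],
    [1,[0,0,0],[0,0,0]],
  ],
)

```text
t: 3.62
ee_pos: [593.9, 325.1, 102.6]
orientation: [0.164, -3.137, 0.0]
ft_force: [-0.2, 0.6, 0.0]
width: 87.4
grasp_force: 0.0
```

```bash
cat > g.py <<'E'
import json,sys
from h import *
# current measured pose (mean of a few control periods is not available); target x,y,z,toolyaw deg
def now():
    o=ctrl.get_obs(); M=R.from_rotvec(o['orientation']).as_matrix()
    return o,M
def show():
    o,M=now(); print('t',round(float(o['t']),2),'pos',np.round(o['ee_pos'],1),'yaw',round(np.degrees(np.arctan2(M[1,1],M[0,1])),2),'tilt',round(np.degrees(np.arccos(-M[2,2])),2),'w',round(float(o['width']),1),'g',round(float(o['grasp_force']),1),'F',np.round(o['ft_force'],1),'q',np.round(o['qpos'],2))
def plan(x,y,z,yaw=None):
    o,M=now(); d=M.T@(np.array([x,y,z])-o['ee_pos'])/50
    s='shift '+str(np.round(d,3))
    if yaw is not None:
        a=np.degrees(np.arctan2(M[1,1],M[0,1])); s+=' turn wz '+str(round(-((yaw-a+90)%180-90)/90,3))
    return s
if __name__=='__main__':
    show()
    v=[float(a) for a in sys.argv[1:]]
    if v: print(plan(*v))
E
python3 g.py 593.8 325 20 96; python3 -c "
from h import *
import time
T=snap('top','t1.png');
for d in ctrl.pinpoint('remote_a','top'): print(d)"
```

```text
t 3.62 pos [593.9 325.1 102.6] yaw 95.99 tilt 0.0 w 87.4 g 0.0 F [-0.2  0.6  0. ] q [ 0.48  0.64  1.58 -0.    0.93 -1.19]
shift [ 0.002 -0.002  1.652] turn wz -0.0
{'xy': [267.8, 170.2], 'score': 0.77}
{'xy': [126.6, 196.0], 'score': 0.57}
{'xy': [239.6, 217.5], 'score': 0.5}
```

apply_moves(
  targets=[
    [1,[0,0,0.5],[0,0,0]],
    [1,[0,0,0.5],[0,0,0]],
    [1,[0,0,0.4],[0,0,0]],
    [1,[0,0,0.2],[0,0,0]],
    [1,[0,0,0.05],[0,0,0]],
    [1,[0,0,0],[0,0,0]],
  ],
)

```text
t: 4.47
ee_pos: [594.2, 325.3, 20.6]
orientation: [-0.166, 3.137, 0.0]
ft_force: [0.1, -0.0, 0.2]
width: 88.1
grasp_force: 0.0
```

apply_moves(
  targets=[
    [-1,[0,0,0],[0,0,0]],
    [-1,[0,0,0],[0,0,0]],
    [-1,[0,0,0],[0,0,0]],
    [-1,[0,0,0],[0,0,0]],
    [-1,[0,0,0],[0,0,0]],
    [-1,[0,0,0],[0,0,0]],
  ],
)

```text
t: 5.22
ee_pos: [593.9, 325.1, 20.4]
orientation: [-0.166, 3.137, 0.0]
ft_force: [-0.4, -1.1, 2.3]
width: 54.1
grasp_force: 30.0
```

```bash
python3 g.py
```

```text
t 5.22 pos [593.9 325.1  20.4] yaw 96.06 tilt 0.01 w 54.1 g 30.0 F [-0.4 -1.1  2.3] q [ 0.48  0.75  1.59 -0.    0.8  -1.19]
```

apply_moves(
  targets=[
    [-1,[0,0,-0.3],[0,0,0]],
    [-1,[0,0,-0.4],[0,0,0]],
    [-1,[0,0,-0.4],[0,0,0]],
    [-1,[0,0,0],[0,0,0.097]],
    [-1,[0.056,-0.5,0],[0,0,0]],
    [-1,[0.113,-0.984,0],[0,0,0]],
    [-1,[0.113,-0.984,0],[0,0,0]],
    [-1,[0.113,-0.984,0],[0,0,0]],
  ],
)

```text
t: 6.22
ee_pos: [565.2, 151.2, 75.8]
orientation: [0.069, 3.141, -0.0]
ft_force: [0.9, -0.0, -1.7]
width: 53.6
grasp_force: 30.0
```

apply_moves(
  targets=[
    [-1,[0.113,-0.984,0],[0,0,0]],
    [-1,[0.113,-0.984,0],[0,0,0]],
    [-1,[0.113,-0.984,0],[0,0,0]],
    [-1,[0.113,-0.984,0],[0,0,0]],
    [-1,[0.113,-0.984,0],[0,0,0]],
    [-1,[0.113,-0.984,0],[0,0,0]],
    [-1,[0.113,-0.984,0],[0,0,0]],
    [-1,[0.113,-0.984,0],[0,0,0]],
  ],
)

```text
t: 7.22
ee_pos: [501.2, -239.6, 75.9]
orientation: [0.07, 3.141, -0.0]
ft_force: [1.6, 0.4, -2.6]
width: 54.0
grasp_force: 30.0
```

apply_moves(
  targets=[
    [-1,[0.056,-0.492,0],[0,0,0]],
    [-1,[0,0,0],[0,0,0]],
    [-1,[0,0,0],[0,0,0]],
  ],
)

```text
t: 7.6
ee_pos: [497.9, -261.6, 75.4]
orientation: [-0.072, -3.14, -0.001]
ft_force: [-0.1, 0.6, -3.3]
width: 53.5
grasp_force: 30.0
```

```bash
python3 g.py 498.6 -261.2 13 87.3; python3 - <<'E'
from h import *
T=snap('top');Sc=snap('scene')
a=T['pixels'][170:240,380:450];b=Sc['pixels'][215:285,130:230]
cv2.imwrite('pics/h1.png',np.hstack([cv2.resize(a,(390,390),interpolation=cv2.INTER_CUBIC),cv2.resize(b,(400,390),interpolation=cv2.INTER_CUBIC)]))
from g import now
o,_=now();p=o['ee_pos'];bl=[np.array([223,118,64]),.5*np.array([223,118,64]),[215,220,220]]
for n,i in(('top',[T]),('scene',[Sc])):
    v=fit(i,REM,(p[0],p[1],np.radians(177.3)),p[2]-4.3,[bl]);print(n,np.round(v[0][:2],1),np.degrees(v[0][2]),v[1])
E
```

```text
t 7.6 pos [ 497.9 -261.6   75.4] yaw 87.36 tilt 0.03 w 53.5 g 30.0 F [-0.1  0.6 -3.3] q [-0.5   0.54  1.85  0.    0.74 -2.03]
shift [-0.014  0.009  1.248] turn wz 0.001
top [ 498.5 -261.5] 179.9897766614843 328.74518593306595
scene [ 497.4 -261.8] 177.3195061503146 274.2929908324031
```

View pics/h1.png

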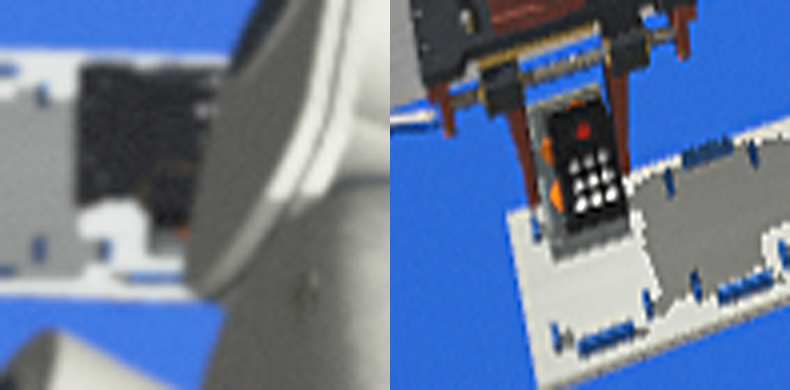

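Picture: the remote is held level over bay 2, red key toward the base side, lined up with the bay. Lower it.

apply_moves(
  targets=[
    [-1,[-0.014,0.008,0.4],[0,0,0]],
    [-1,[0,0,0.4],[0,0,0]],
    [-1,[0,0,0.2],[0,0,0]],
    [-1,[0,0,0.1],[0,0,0]],
    [-1,[0,0,0.1],[0,0,0]],
    [-1,[0,0,0.05],[0,0,0]],
    [-1,[0,0,0],[0,0,0]],
  ],
)

```text
t: 8.57
ee_pos: [499.5, -261.6, 12.8]
orientation: [0.073, 3.141, -0.0]
ft_force: [0.4, 1.5, -2.5]
width: 53.5
grasp_force: 30.0
```

```bash
python3 g.py 498.6 -261.2 12.4 87.3
```

```text
t 8.57 pos [ 499.5 -261.6   12.8] yaw 87.33 tilt 0.01 w 53.5 g 30.0 F [ 0.4  1.5 -2.5] q [-0.5   0.65  1.86 -0.    0.63 -2.03]
shift [0.018 0.008 0.007] turn wz 0.0
```

apply_moves(
  targets=[
    [-1,[0,0,0.007],[0,0,0]],
    [1,[0,0,0],[0,0,0]],
    [1,[0,0,0],[0,0,0]],
    [1,[0,0,0],[0,0,0]],
    [1,[0,0,0],[0,0,0]],
    [1,[0,0,-0.4],[0,0,0]],
    [1,[0,0,-0.6],[0,0,0]],
    [1,[0,0,-0.8],[0,0,0]],
  ],
)

```text
t: 9.57
ee_pos: [499.0, -261.3, 103.8]
orientation: [-0.073, -3.14, -0.001]
ft_force: [0.4, -0.6, -0.4]
width: 87.9
grasp_force: 0.0
```

apply_moves(
  targets=[
    [1,[-0.135,0.896,0],[0,0,0]],
    [1,[-0.135,0.896,0],[0,0,0]],
    [1,[-0.135,0.896,0],[0,0,0]],
    [1,[-0.135,0.896,0],[0,0,0]],
    [1,[-0.135,0.896,0],[0,0,0]],
    [1,[-0.135,0.896,0],[0,0,0]],
    [1,[-0.135,0.896,0],[0,0,0]],
    [1,[0,0,0],[0,0,0.11]],
  ],
)

```text
t: 10.58
ee_pos: [562.1, 52.4, 103.9]
orientation: [0.344, 3.121, 0.001]
ft_force: [-0.2, -1.1, -0.8]
width: 87.5
grasp_force: 0.0
```

apply_moves(
  targets=[
    [1,[0,0,0],[0,0,0.105]],
    [1,[0,0,0],[0,0,0.105]],
    [1,[0,0,0],[0,0,0.105]],
    [1,[0,0,0],[0,0,0.105]],
  ],
)

```text
t: 11.08
ee_pos: [561.5, 49.6, 103.7]
orientation: [1.344, 2.838, 0.001]
ft_force: [0.3, 0.7, -1.0]
width: 87.4
grasp_force: 0.0
```

```bash
cat > k.py <<'E'
from h import *
import sys
# usage: k.py top,scene x y yawdeg z0 [bg: wood|jig]
T=snap('top','kt.png');Sc=snap('scene','ks.png')
W=dict(top=[144,190,226],scene=[125,175,221]);B=dict(top=[223,118,64],scene=[212,105,43]);J=dict(top=[215,220,220],scene=[200,215,215])
def bg(c,z0):
    w=np.array(W[c] if z0>10 else J[c],float);b=np.array(B[c],float); return [w,.6*w,b] if z0>10 else [w,.6*w,b,np.array([150,90,50.])]
def meas(p,z0,cams=('top','scene')):
    D=dict(top=T,scene=Sc);p=(p[0],p[1],np.radians(p[2]))
    for cs in ([cams] if len(cams)==1 else [cams]+[(c,) for c in cams]):
        v=fit([D[c] for c in cs],REM,p,z0,[bg(c,z0) for c in cs]);print(cs,np.round(v[0][:2],1),round(np.degrees(v[0][2]),2),round(v[1],1))
if __name__=='__main__':
    for s in sys.argv[1:]:
        f=[float(a) for a in s.split(',')]; meas(f[:3],f[3])
E
python3 g.py; python3 k.py 588.7,162,309.6,16 458.2,237.3,58.8,16 498.6,-261.2,177.3,8
```

```text
t 11.07 pos [561.5  49.6 103.7] yaw 39.33 tilt 0.07 w 87.4 g 0.0 F [ 0.3  0.7 -1. ] q [ 0.07  0.5   1.84 -0.    0.8  -0.62]
('top', 'scene') [588.4 162.7] 308.89 423.0
('top',) [588.8 162.5] 308.59 283.3
('scene',) [588.7 162. ] 309.6 141.1
('top', 'scene') [458.6 237.2] 58.59 367.7
('top',) [458.5 237.4] 58.94 191.1
('scene',) [457.4 236.7] 56.88 174.4
('top', 'scene') [ 499.6 -261.7] 176.9 354.3
('top',) [ 500.3 -261.1] 176.97 206.4
('scene',) [ 499.  -262.3] 177.4 140.9
```

View pics/kt.png

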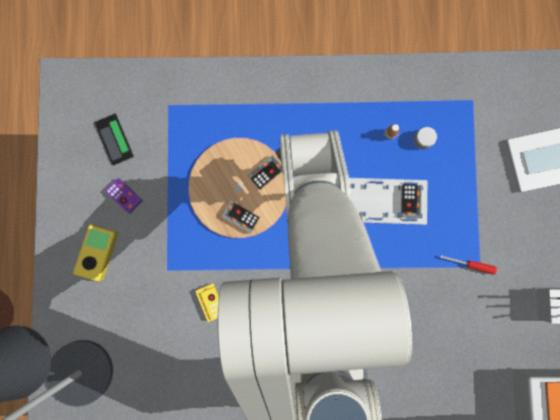

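The first remote sits in bay 2 (410,198), and the other two on the turntable have not moved. Now R2.

apply_moves(
  targets=[
    [1,[0.466,0.616,0],[0,0,0]],
    [1,[0.466,0.616,0],[0,0,0]],
    [1,[0.466,0.616,0],[0,0,0]],
    [1,[0,0,0.2],[0,0,0]],
    [1,[0,0,0.5],[0,0,0]],
    [1,[0,0,0.5],[0,0,0]],
    [1,[0,0,0.3],[0,0,0]],
    [1,[0,0,0.16],[0,0,0]],
  ],
)

```text
t: 12.18
ee_pos: [587.3, 161.6, 18.7]
orientation: [-1.336, -2.843, 0.001]
ft_force: [-0.2, -0.4, 0.7]
width: 87.7
grasp_force: 0.0
```

apply_moves(
  targets=[
    [1,[0,0,0],[0,0,0]],
    [-1,[0,0,0],[0,0,0]],
    [-1,[0,0,0],[0,0,0]],
    [-1,[0,0,0],[0,0,0]],
    [-1,[0,0,0],[0,0,0]],
    [-1,[0,0,0],[0,0,0]],
    [-1,[0,0,0],[0,0,0]],
  ],
)

```text
t: 13.05
ee_pos: [588.1, 162.4, 19.7]
orientation: [1.336, 2.842, 0.001]
ft_force: [-0.2, 0.9, 3.9]
width: 53.5
grasp_force: 30.0
```

```bash
python3 g.py
```

```text
t 13.05 pos [588.1 162.4  19.7] yaw 39.64 tilt 0.05 w 53.5 g 30.0 F [-0.2  0.9  3.9] q [ 0.25  0.68  1.76  0.    0.7  -0.44]
```

apply_moves(
  targets=[
    [-1,[0,0,-0.3],[0,0,0]],
    [-1,[0,0,-0.4],[0,0,0]],
    [-1,[0,0,-0.4],[0,0,0]],
    [-1,[0,0,0],[0,0,-0.106]],
    [-1,[0,0,0],[0,0,-0.106]],
    [-1,[0,0,0],[0,0,-0.106]],
    [-1,[0,0,0],[0,0,-0.106]],
    [-1,[0,0,0],[0,0,-0.106]],
  ],
)

```text
t: 14.05
ee_pos: [588.1, 162.3, 75.7]
orientation: [0.064, 3.14, 0.0]
ft_force: [0.1, 0.1, -2.8]
width: 53.9
grasp_force: 30.0
```

apply_moves(
  targets=[
    [-1,[0.099,-0.467,0],[0,0,0]],
    [-1,[0.199,-0.935,0],[0,0,0]],
    [-1,[0.199,-0.935,0],[0,0,0]],
    [-1,[0.199,-0.935,0],[0,0,0]],
    [-1,[0.199,-0.935,0],[0,0,0]],
    [-1,[0.199,-0.935,0],[0,0,0]],
    [-1,[0.199,-0.935,0],[0,0,0]],
    [-1,[0.099,-0.467,0],[0,0,0]],
  ],
)

```text
t: 15.05
ee_pos: [501.5, -164.3, 75.2]
orientation: [0.082, 3.14, -0.001]
ft_force: [-0.3, -0.7, -3.3]
width: 53.6
grasp_force: 30.0
```

apply_moves(
  targets=[
    [-1,[0,0,0],[0,0,0]],
    [-1,[0,0,0],[0,0,0]],
  ],
)

```text
t: 15.3
ee_pos: [502.7, -161.3, 74.8]
orientation: [0.076, 3.14, 0.0]
ft_force: [0.1, 0.2, -3.5]
width: 53.8
grasp_force: 30.0
```

```bash
python3 g.py 503.4 -161.3 12.3 87.3; python3 - <<'E'
from k import *
from g import now
o,_=now();p=o['ee_pos'];print(p)
meas((p[0],p[1],-2.7),p[2]-4)
E
```

```text
t 15.3 pos [ 502.7 -161.3   74.8] yaw 87.22 tilt 0.01 w 53.8 g 30.0 F [ 0.1  0.2 -3.5] q [-0.33  0.51  1.93  0.    0.7  -1.86]
shift [-1.300e-02  1.000e-03  1.249e+00] turn wz -0.001
[ 503.05920107 -160.64280241   74.54442431]
('top', 'scene') [ 502.9 -162.6] -2.39 802.2
('top',) [ 486.9 -163. ] -0.61 394.2
('scene',) [ 505.8 -162.2] -2.74 372.5
```

apply_moves(
  targets=[
    [-1,[0.01,0,0.4],[0,0,0]],
    [-1,[0,0,0.4],[0,0,0]],
    [-1,[0,0,0.2],[0,0,0]],
    [-1,[0,0,0.1],[0,0,0]],
    [-1,[0,0,0.1],[0,0,0]],
    [-1,[0,0,0.04],[0,0,0]],
    [-1,[0,0,0],[0,0,0]],
  ],
)

```text
t: 16.27
ee_pos: [502.7, -161.4, 12.5]
orientation: [0.073, 3.14, -0.0]
ft_force: [-0.4, -0.5, -3.1]
width: 53.9
grasp_force: 30.0
```

```bash
python3 g.py 503 -161.3 12.2 87.3
```

```text
t 16.27 pos [ 502.7 -161.4   12.5] yaw 87.33 tilt 0.02 w 53.9 g 30.0 F [-0.4 -0.5 -3.1] q [-0.33  0.62  1.94 -0.    0.58 -1.86]
shift [-0.007  0.002  0.006] turn wz 0.0
```

apply_moves(
  targets=[
    [-1,[0,0,0.004],[0,0,0]],
    [1,[0,0,0],[0,0,0]],
    [1,[0,0,0],[0,0,0]],
    [1,[0,0,0],[0,0,0]],
    [1,[0,0,0],[0,0,0]],
    [1,[0,0,-0.4],[0,0,0]],
    [1,[0,0,-0.6],[0,0,0]],
    [1,[0,0,-0.8],[0,0,0]],
  ],
)

```text
t: 17.27
ee_pos: [501.8, -161.1, 102.4]
orientation: [-0.073, -3.139, -0.001]
ft_force: [0.0, 0.1, 0.7]
width: 87.8
grasp_force: 0.0
```

apply_moves(
  targets=[
    [1,[0.122,0.88,0],[0,0,0]],
    [1,[0.122,0.88,0],[0,0,0]],
    [1,[0.122,0.88,0],[0,0,0]],
    [1,[0.122,0.88,0],[0,0,0]],
    [1,[0.122,0.88,0],[0,0,0]],
    [1,[0,0,0],[0,0,-0.114]],
    [1,[0,0,0],[0,0,-0.114]],
    [1,[0,0,0],[0,0,-0.114]],
  ],
)

```text
t: 18.27
ee_pos: [482.2, 60.2, 102.2]
orientation: [-0.773, 3.045, -0.0]
ft_force: [-0.4, -0.0, -1.4]
width: 87.9
grasp_force: 0.0
```

apply_moves(
  targets=[
    [1,[0,0,0],[0,0,-0.114]],
    [1,[0,0,0],[0,0,-0.114]],
    [1,[0,0,0],[0,0,-0.113]],
    [1,[0,0,0],[0,0,0]],
  ],
)

```text
t: 18.77
ee_pos: [482.2, 59.9, 102.2]
orientation: [-1.54, 2.738, -0.0]
ft_force: [-0.1, 0.3, 0.0]
width: 87.7
grasp_force: 0.0
```

```bash
python3 k.py  458.2,237.3,58.8,16 498.6,-261.2,177.3,8 503,-161,-2.7,8;python3 g.py 458.2 237.3 20 148.8;
```

```text
('top', 'scene') [458.2 238.9] 57.62 299.9
('top',) [458.4 239.3] 57.76 194.0
('scene',) [458.  238.6] 57.4 104.5
('top', 'scene') [ 499.7 -261.6] 176.98 365.4
('top',) [ 500.2 -261.1] 176.91 214.8
('scene',) [ 499.  -262.3] 177.41 141.8
('top', 'scene') [ 502.8 -160.4] -3.18 344.2
('top',) [ 502.8 -160.1] -3.69 196.4
('scene',) [ 501.9 -162.6] -3.45 135.0
t 18.88 pos [482.2  59.9 102.1] yaw 148.59 tilt 0.01 w 88.3 g 0.0 F [-0.9  0.1  0.2] q [ 0.1   0.41  2.01 -0.    0.72 -2.49]
shift [-2.779  2.259  1.643] turn wz -0.002
```

apply_moves(
  targets=[
    [1,[-0.701,0.569,0],[0,0,0]],
    [1,[-0.701,0.569,0],[0,0,0]],
    [1,[-0.701,0.569,0],[0,0,0]],
    [1,[-0.701,0.569,0],[0,0,0]],
    [1,[0,0,0.3],[0,0,0.011]],
    [1,[0,0,0.6],[0,0,0]],
    [1,[0,0,0.5],[0,0,0]],
    [1,[0,0,0.23],[0,0,0]],
  ],
)

```text
t: 19.88
ee_pos: [456.6, 237.3, 18.9]
orientation: [1.514, -2.749, -0.0]
ft_force: [-0.7, 0.2, -0.2]
width: 87.8
grasp_force: 0.0
```

apply_moves(
  targets=[
    [1,[0,0,0],[0,0,0]],
    [-1,[0,0,0],[0,0,0]],
    [-1,[0,0,0],[0,0,0]],
    [-1,[0,0,0],[0,0,0]],
    [-1,[0,0,0],[0,0,0]],
    [-1,[0,0,0],[0,0,0]],
    [-1,[0,0,0],[0,0,0]],
  ],
)

```text
t: 20.75
ee_pos: [458.0, 239.0, 21.1]
orientation: [-1.518, 2.749, -0.0]
ft_force: [0.4, -1.6, 6.6]
width: 53.7
grasp_force: 30.0
```

```bash
python3 g.py
```

```text
t 20.75 pos [458.  239.   21.1] yaw 147.82 tilt 0.06 w 53.7 g 30.0 F [ 0.4 -1.6  6.6] q [ 0.46  0.59  1.97 -0.    0.58 -2.12]
```

apply_moves(
  targets=[
    [-1,[0,0,-0.3],[0,0,0]],
    [-1,[0,0,-0.8],[0,0,0]],
    [-1,[0,0,0],[0,0,0.112]],
    [-1,[0,0,0],[0,0,0.112]],
    [-1,[0,0,0],[0,0,0.112]],
    [-1,[0,0,0],[0,0,0.112]],
    [-1,[0,0,0],[0,0,0.112]],
    [-1,[0,0,0],[0,0,0.112]],
  ],
)

```text
t: 21.75
ee_pos: [457.1, 238.6, 76.1]
orientation: [-0.082, -3.14, 0.0]
ft_force: [-0.4, -0.0, -2.5]
width: 53.9
grasp_force: 30.0
```

apply_moves(
  targets=[
    [-1,[-0.092,-0.425,0],[0,0,0]],
    [-1,[-0.184,-0.851,0],[0,0,0]],
    [-1,[-0.184,-0.851,0],[0,0,0]],
    [-1,[-0.184,-0.851,0],[0,0,0]],
    [-1,[-0.184,-0.851,0],[0,0,0]],
    [-1,[-0.184,-0.851,0],[0,0,0]],
    [-1,[-0.184,-0.851,0],[0,0,0]],
    [-1,[-0.092,-0.425,0],[0,0,0]],
  ],
)

```text
t: 22.75
ee_pos: [508.0, -63.7, 76.1]
orientation: [-0.076, -3.141, 0.0]
ft_force: [0.0, 0.7, -2.4]
width: 53.8
grasp_force: 30.0
```

apply_moves(
  targets=[
    [-1,[0,0,0],[0,0,0]],
    [-1,[0,0,0],[0,0,0]],
  ],
)

```text
t: 23.0
ee_pos: [507.5, -61.2, 75.8]
orientation: [-0.073, -3.14, -0.0]
ft_force: [0.3, -0.1, -2.5]
width: 53.3
grasp_force: 30.0
```

```bash
python3 g.py 508.2 -61.4 12.7 87.3; python3 - <<'E'
from k import *
from g import now
o,_=now();p=o['ee_pos'];print(p)
meas((p[0],p[1],-2.7),p[2]-4.5,('scene',))
E
```

```text
t 23.0 pos [507.5 -61.2  75.8] yaw 87.33 tilt 0.04 w 53.3 g 30.0 F [ 0.3 -0.1 -2.5] q [-0.14  0.49  1.97  0.    0.69 -1.67]
shift [-0.014 -0.004  1.261] turn wz 0.0
[507.6400701  -60.79475258  75.69226606]
('scene',) [508.4 -62.1] -2.92 365.9
```

apply_moves(
  targets=[
    [-1,[0,-0.005,0.4],[0,0,0]],
    [-1,[0,0,0.4],[0,0,0]],
    [-1,[0,0,0.2],[0,0,0]],
    [-1,[0,0,0.1],[0,0,0]],
    [-1,[0,0,0.1],[0,0,0]],
    [-1,[0,0,0.05],[0,0,0]],
    [-1,[0,0,0],[0,0,0]],
  ],
)

```text
t: 23.98
ee_pos: [508.2, -62.0, 13.3]
orientation: [0.073, 3.14, -0.0]
ft_force: [0.5, 0.4, -2.0]
width: 53.7
grasp_force: 30.0
```

```bash
python3 g.py 508 -61.4 12.4 87.3
```

```text
t 23.98 pos [508.2 -62.   13.3] yaw 87.33 tilt 0.02 w 53.7 g 30.0 F [ 0.5  0.4 -2. ] q [-0.14  0.61  1.98 -0.    0.56 -1.67]
shift [0.005 0.012 0.018] turn wz 0.0
```

apply_moves(
  targets=[
    [-1,[0,0,0.012],[0,0,0]],
    [1,[0,0,0],[0,0,0]],
    [1,[0,0,0],[0,0,0]],
    [1,[0,0,0],[0,0,0]],
    [1,[0,0,0],[0,0,0]],
    [1,[0,0,-0.5],[0,0,0]],
    [1,[0,0,-0.9],[0,0,0]],
    [1,[0,0,-1],[0,0,0]],
  ],
)

```text
t: 24.98
ee_pos: [507.4, -61.9, 133.2]
orientation: [-0.073, -3.139, -0.0]
ft_force: [1.0, -0.0, 0.5]
width: 87.8
grasp_force: 0.0
```

apply_moves(
  targets=[
    [1,[0.078,0.9,0],[0,0,0]],
    [1,[0.078,0.9,0],[0,0,0]],
    [1,[0.078,0.9,0],[0,0,0]],
    [1,[0.078,0.9,0],[0,0,0]],
    [1,[0,0,0],[0,0,0]],
  ],
)

```text
t: 25.6
ee_pos: [500.6, 120.9, 132.5]
orientation: [0.067, 3.141, 0.0]
ft_force: [0.5, -0.6, -0.1]
width: 87.9
grasp_force: 0.0
```

```bash
python3 k.py 499.6,-261.6,177.3,8 503,-161,-2.7,8 508,-61.5,-2.7,8;python3 - <<'E'
from g import *
show()
T=dict(pixels=None)
T=snap('top');Sc=snap('scene')
B=[np.array([223,118,64.]),np.array([212,105,43.])]
for t,i in(('top',0),('scene',1)):
    im=(T,Sc)[i]
    v=fit([im],BLK,(656.7,-16.8,np.radians(-10)),0,[[B[i],.5*B[i]]]);print('blk',t,np.round(v[0][:2],1),np.degrees(v[0][2]),v[1])
    y=im['pixels'].astype(int); m=(y[...,2]>150)&(y[...,1]>120)&(y[...,0]<90)
    c=np.round(proj(im,[657,-17,100])).astype(int); s=np.zeros_like(m); s[c[1]-14:c[1]+14,c[0]-12:c[0]+12]=1
    ys,xs=np.nonzero(m&s); print(len(xs), xs.min(),xs.max(),ys.min(),ys.max(),[np.round(proj(im,[657,-17,z]),1).tolist() for z in(59,105)])
    cv2.imwrite(f'pics/st{i}.png',cv2.resize(im['pixels'][c[1]-20:c[1]+25,c[0]-20:c[0]+20],(400,450),interpolation=cv2.INTER_CUBIC))
a=np.hstack([cv2.imread('pics/st0.png'),cv2.imread('pics/st1.png')]);cv2.imwrite('pics/st.png',a)
E
```

```text
('top', 'scene') [ 500.1 -261.7] 176.79 359.8
('top',) [ 500.2 -261. ] 176.99 206.5
('scene',) [ 499.  -262.4] 177.2 145.1
('top', 'scene') [ 502.8 -160.6] -3.83 351.0
('top',) [ 502.5 -160.1] -2.84 197.8
('scene',) [ 502.  -162.7] -2.98 139.0
('top', 'scene') [507.5 -61.2] -2.64 344.1
('top',) [508.1 -60.7] -3.68 200.0
('scene',) [508.  -62.7] -3.07 136.4
t 25.7 pos [500.6 118.6 132.4] yaw 87.42 tilt 0.02 w 87.9 g 0.0 F [-0.2 -0.7 -0.3] q [ 0.21  0.39  1.94 -0.    0.81 -1.32]
blk top [657.5 -15.6] -11.020957737948269 100.58964650045267
44 319 333 139 155 [[327.3, 146.1], [328.5, 142.4]]
blk scene [656.2 -16.9] -9.951666849511358 133.74382476165457
130 270 289 250 266 [[280.0, 263.4], [280.3, 251.4]]
```

View pics/st.png

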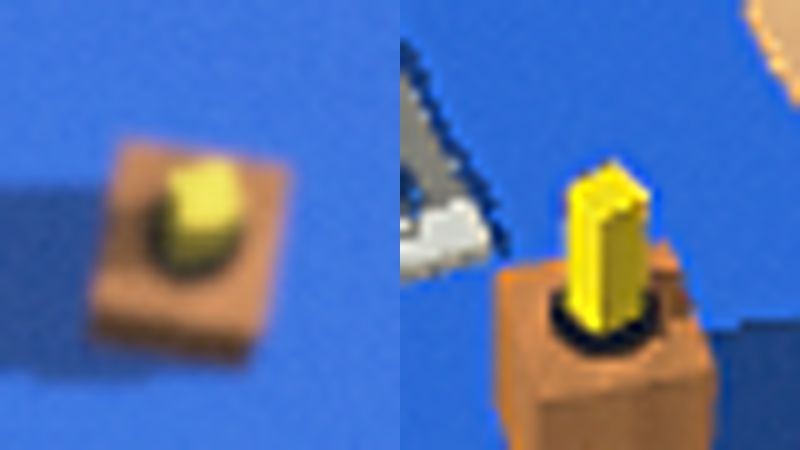

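Crop: the stylus stands upright in the block, its handle turned relative to the block and a little off centre. I'll fit the handle itself.

```bash
python3 - <<'E'
from g import *
HAN=[('side',box(-8,8,-8,8,59,105)),('grey',rect(-8,8,-8,8,105))]
HAN2=[('side',box(-8,8,-8,8,59,105))]
T=snap('top');Sc=snap('scene')
B=[[np.array([223,118,64.]),np.array([70,100,165.]),np.array([25,25,25.]),np.array([40,60,100])],[np.array([212,105,43.]),np.array([70,110,180.]),np.array([25,25,25.]),np.array([40,70,120.])]]
for t,i in(('top',[0]),('scene',[1]),('both',[0,1])):
    L=[]
    for a in(-20,0,20,40,60):
        v=fit([(T,Sc)[k] for k in i],HAN,(657,-17,np.radians(a)),0,[B[k] for k in i],pad=2);L.append((v[1],np.round(v[0][:2],1),np.degrees(v[0][2])))
    L.sort(key=lambda z:z[0]); print(t,L[:3])
E
```

```text
top [(np.float64(21.49505455475974), array([657.3, -16.3]), np.float64(10.078787562913403)), (np.float64(31.024009263323983), array([657.8, -17.3]), np.float64(25.609559869400687)), (np.float64(31.248903353936015), array([657.4, -16.5]), np.float64(-7.716692018751121))]
scene [(np.float64(31.78907747059972), array([656.9, -17.3]), np.float64(-4.816051772379736)), (np.float64(32.72945520600795), array([656.9, -16.4]), np.float64(65.15256255960644)), (np.float64(33.58180920268543), array([657.1, -17.4]), np.float64(-4.480010766987391))]
both [(np.float64(55.56541010810288), array([657.2, -17.4]), np.float64(-0.10753022669325799)), (np.float64(63.57749593721248), array([657.2, -17.2]), np.float64(-7.724865340387105)), (np.float64(63.57980879311103), array([657.1, -17.2]), np.float64(82.18048172442364))]
```

apply_moves(
  targets=[
    [1,[0,0,0],[0,0,-0.081]],
    [1,[0,0,0],[0,0,-0.081]],
    [1,[-0.499,-0.662,0],[0,0,0]],
    [1,[-0.499,-0.662,0],[0,0,0]],
    [1,[-0.499,-0.662,0],[0,0,0]],
    [1,[-0.499,-0.662,0],[0,0,0]],
    [1,[-0.499,-0.662,0],[0,0,0]],
    [1,[0,0,0],[0,0,0]],
  ],
)

```text
t: 26.9
ee_pos: [658.7, -20.7, 132.4]
orientation: [-0.32, 3.124, -0.001]
ft_force: [0.6, -0.2, 0.0]
width: 88.0
grasp_force: 0.0
```

```bash
python3 g.py 657.1 -17 66 102
```

```text
t 26.9 pos [658.7 -20.7 132.4] yaw 101.69 tilt 0.08 w 88.0 g 0.0 F [ 0.6 -0.2  0. ] q [-0.05  0.58  1.61 -0.    0.96 -1.82]
shift [0.018 0.08  1.328] turn wz -0.003
```

apply_moves(
  targets=[
    [1,[0.018,0.08,0.2],[0,0,0]],
    [1,[0,0,0.4],[0,0,0]],
    [1,[0,0,0.4],[0,0,0]],
    [1,[0,0,0.25],[0,0,0]],
    [1,[0,0,0.08],[0,0,0]],
    [1,[0,0,0],[0,0,0]],
  ],
)

```text
t: 27.65
ee_pos: [655.3, -13.8, 65.7]
orientation: [0.326, -3.124, -0.0]
ft_force: [-0.7, 0.9, 0.4]
width: 87.9
grasp_force: 0.0
```

```bash
python3 g.py 657.1 -17 66 102
```

```text
t 27.65 pos [655.3 -13.8  65.7] yaw 101.92 tilt 0.02 w 87.9 g 0.0 F [-0.7  0.9  0.4] q [-0.04  0.66  1.64 -0.    0.84 -1.82]
shift [-0.022 -0.069 -0.005] turn wz -0.001
```

apply_moves(
  targets=[
    [1,[-0.022,-0.069,0],[0,0,0]],
    [1,[0,0,0],[0,0,0]],
    [1,[0,0,0],[0,0,0]],
  ],
)

```text
t: 28.02
ee_pos: [657.4, -17.2, 66.5]
orientation: [-0.326, 3.124, -0.0]
ft_force: [0.6, 0.3, 0.1]
width: 87.7
grasp_force: 0.0
```

apply_moves(
  targets=[
    [-1,[0,0,0],[0,0,0]],
    [-1,[0,0,0],[0,0,0]],
    [-1,[0,0,0],[0,0,0]],
    [-1,[0,0,0],[0,0,0]],
    [-1,[0,0,0],[0,0,0]],
    [-1,[0,0,0],[0,0,0]],
    [-1,[0,0,0],[0,0,0]],
    [-1,[0,0,0],[0,0,0]],
  ],
)

```text
t: 29.02
ee_pos: [657.1, -17.0, 66.0]
orientation: [0.326, -3.125, -0.0]
ft_force: [0.0, -0.1, -0.1]
width: 16.1
grasp_force: 30.0
```

```bash
python3 g.py
```

```text
t 29.02 pos [657.1 -17.   66. ] yaw 101.91 tilt 0.0 w 16.1 g 30.0 F [ 0.  -0.1 -0.1] q [-0.04  0.66  1.64  0.    0.84 -1.82]
```

Stylus gripped (16.1 mm). Lift it out, align it with the jig, and go to the open end of the bay 0 remote's groove.

apply_moves(
  targets=[
    [-1,[0,0,-0.3],[0,0,0]],
    [-1,[0,0,-0.6],[0,0,0]],
    [-1,[0,0,-0.6],[0,0,0]],
    [-1,[0,0,0],[0,0,0.081]],
    [-1,[0,0,0],[0,0,0.081]],
    [-1,[0,0,0],[0,0,0]],
  ],
)

```text
t: 29.78
ee_pos: [657.4, -17.1, 142.1]
orientation: [0.071, 3.14, -0.0]
ft_force: [-0.2, 0.8, -0.7]
width: 15.7
grasp_force: 30.0
```

apply_moves(
  targets=[
    [-1,[0.4,-0.065,0],[0,0,0]],
    [-1,[0.669,-0.109,0],[0,0,0]],
    [-1,[0.669,-0.109,0],[0,0,0]],
    [-1,[0.669,-0.109,0],[0,0,0]],
    [-1,[0.669,-0.109,0],[0,0,0]],
    [-1,[0.669,-0.109,0],[0,0,0]],
    [-1,[0.269,-0.044,0],[0,0,0]],
    [-1,[0,0,0],[0,0,0]],
  ],
)

```text
t: 30.78
ee_pos: [455.4, -40.5, 141.5]
orientation: [0.072, 3.14, -0.0]
ft_force: [0.2, -0.6, -0.3]
width: 16.0
grasp_force: 30.0
```

apply_moves(
  targets=[
    [-1,[0,0,0],[0,0,0]],
    [-1,[0,0,0],[0,0,0]],
  ],
)

```text
t: 31.02
ee_pos: [456.3, -40.4, 141.1]
orientation: [0.072, 3.14, -0.0]
ft_force: [0.7, -1.1, -1.2]
width: 16.1
grasp_force: 30.0
```

```bash
python3 g.py 455 -40.2 85.5 87.3;python3 - <<'E'
from h import *
T=snap('top');Sc=snap('scene')
c=proj(Sc,[455,-40,100]);c=np.round(c).astype(int)
b=Sc['pixels'][c[1]-40:c[1]+60,c[0]-60:c[0]+60]
a=T['pixels'][165:235,320:430]
cv2.imwrite('pics/s1.png',np.hstack([cv2.resize(b,(400,333),interpolation=cv2.INTER_CUBIC),cv2.resize(a,(400,333),interpolation=cv2.INTER_CUBIC)]))
E
```

```text
t 31.02 pos [456.3 -40.4 141.1] yaw 87.36 tilt 0.05 w 16.1 g 30.0 F [ 0.7 -1.1 -1.2] q [-0.11  0.31  2.05 -0.    0.78 -1.64]
shift [0.027 0.002 1.112] turn wz 0.001
```

View pics/s1.png

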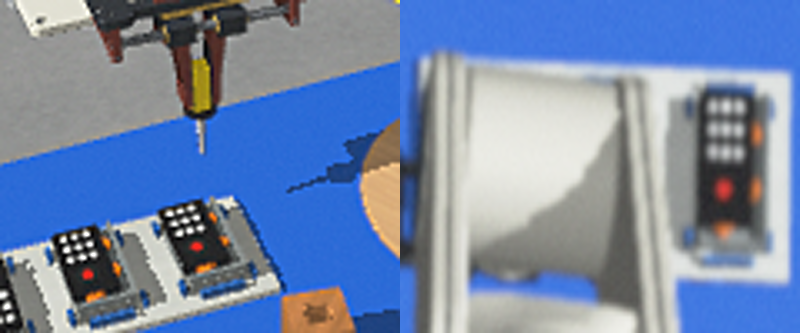

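Picture: the stylus hangs upright in the fingers, at about (200,130) in the crop, beyond the open end of the bay 0 groove. Remotes lie in their bays.

apply_moves(
  targets=[
    [-1,[0,0,0.3],[0,0,0]],
    [-1,[0,0,0.3],[0,0,0]],
    [-1,[0,0,0.3],[0,0,0]],
    [-1,[0,0,0.15],[0,0,0]],
    [-1,[0,0,0.06],[0,0,0]],
    [-1,[0,0,0],[0,0,0]],
    [-1,[0,0,0],[0,0,0]],
  ],
)

```text
t: 32.0
ee_pos: [455.5, -40.4, 85.9]
orientation: [0.073, 3.14, -0.0]
ft_force: [0.2, 0.1, -1.5]
width: 15.6
grasp_force: 30.0
```

apply_moves(
  targets=[
    [-1,[-0.08,0,0],[0,0,0]],
    [-1,[-0.08,0,0],[0,0,0]],
    [-1,[-0.08,0,0],[0,0,0]],
    [-1,[-0.06,0,0],[0,0,0]],
    [-1,[0,0,0],[0,0,0]],
    [-1,[0,0,0],[0,0,0]],
  ],
)

```text
t: 32.75
ee_pos: [469.9, -41.1, 85.5]
orientation: [-0.073, -3.14, -0.0]
ft_force: [0.2, 0.5, -0.4]
width: 15.7
grasp_force: 30.0
```

```bash
python3 g.py 455 -40.2 85.5 87.3
```

```text
t 32.75 pos [469.9 -41.1  85.5] yaw 87.34 tilt 0.02 w 15.7 g 30.0 F [ 0.2  0.5 -0.4] q [-0.11  0.43  2.05 -0.    0.66 -1.64]
shift [ 0.299  0.003 -0.001] turn wz 0.0
```

apply_moves(
  targets=[
    [-1,[0,-0.01,0],[0,0,0]],
    [-1,[0,-0.01,0],[0,0,0]],
    [-1,[0,-0.01,0],[0,0,0]],
    [-1,[0,0,0],[0,0,0]],
    [-1,[0,0,0],[0,0,0]],
  ],
)

```text
t: 33.38
ee_pos: [470.0, -42.6, 85.5]
orientation: [-0.073, -3.141, -0.0]
ft_force: [0.1, 0.6, -0.8]
width: 15.8
grasp_force: 30.0
```

apply_moves(
  targets=[
    [-1,[0,-0.01,0],[0,0,0]],
    [-1,[0,-0.01,0],[0,0,0]],
    [-1,[0,0,0],[0,0,0]],
    [-1,[0,0,0],[0,0,0]],
  ],
)

```text
t: 33.88
ee_pos: [469.9, -43.5, 85.5]
orientation: [-0.073, -3.141, -0.0]
ft_force: [-0.4, 1.4, -0.5]
width: 15.7
grasp_force: 30.0
```

apply_moves(
  targets=[
    [-1,[0,-0.01,0],[0,0,0]],
    [-1,[0,-0.01,0],[0,0,0]],
    [-1,[0,0,0],[0,0,0]],
    [-1,[0,0,0],[0,0,0]],
  ],
)

```text
t: 34.38
ee_pos: [469.8, -44.5, 85.5]
orientation: [-0.073, -3.141, -0.0]
ft_force: [-0.7, 0.8, -0.2]
width: 15.8
grasp_force: 30.0
```

apply_moves(
  targets=[
    [-1,[0,-0.01,0],[0,0,0]],
    [-1,[0,-0.01,0],[0,0,0]],
    [-1,[0,0,0],[0,0,0]],
    [-1,[0,0,0],[0,0,0]],
  ],
)

```text
t: 34.88
ee_pos: [469.8, -45.1, 85.5]
orientation: [-0.074, -3.14, -0.001]
ft_force: [-0.3, 5.9, 0.2]
width: 15.8
grasp_force: 30.0
```

apply_moves(
  targets=[
    [-1,[0,-0.01,0],[0,0,0]],
    [-1,[0,0,0],[0,0,0]],
    [-1,[0,0,0],[0,0,0]],
  ],
)

```text
t: 35.25
ee_pos: [469.8, -45.3, 85.6]
orientation: [-0.074, -3.14, -0.002]
ft_force: [-0.2, 6.8, 0.5]
width: 15.9
grasp_force: 30.0
```

apply_moves(
  targets=[
    [-1,[-0.06,0,0],[0,0,0]],
    [-1,[-0.07,0,0],[0,0,0]],
    [-1,[-0.07,0,0],[0,0,0]],
    [-1,[-0.07,0,0],[0,0,0]],
    [-1,[-0.07,0,0],[0,0,0]],
    [-1,[-0.07,0,0],[0,0,0]],
    [-1,[-0.07,0,0],[0,0,0]],
    [-1,[-0.07,0,0],[0,0,0]],
  ],
)

```text
t: 36.25
ee_pos: [494.8, -46.4, 84.7]
orientation: [-0.074, -3.135, -0.002]
ft_force: [-4.6, 6.0, -0.8]
width: 15.8
grasp_force: 30.0
```

```bash
python3 g.py
```

```text
t 36.25 pos [494.8 -46.4  84.7] yaw 87.31 tilt 0.33 w 15.8 g 30.0 F [-4.6  6.  -0.8] q [-0.12  0.46  1.99  0.    0.7  -1.64]
```

apply_moves(
  targets=[
    [-1,[-0.07,0,0],[0,0,0]],
    [-1,[-0.07,0,0],[0,0,0]],
    [-1,[-0.07,0,0],[0,0,0]],
    [-1,[-0.07,0,0],[0,0,0]],
    [-1,[-0.07,0,0],[0,0,0]],
    [-1,[-0.07,0,0],[0,0,0]],
    [-1,[-0.07,0,0],[0,0,0]],
    [-1,[-0.07,0,0],[0,0,0]],
  ],
)

```text
t: 37.25
ee_pos: [522.3, -47.5, 84.5]
orientation: [-0.074, -3.134, -0.003]
ft_force: [-5.7, 6.8, 0.7]
width: 15.8
grasp_force: 30.0
```

apply_moves(
  targets=[
    [-1,[-0.07,0,0],[0,0,0]],
    [-1,[-0.07,0,0],[0,0,0]],
    [-1,[-0.07,0,0],[0,0,0]],
    [-1,[-0.05,0,0],[0,0,0]],
    [-1,[0,0,0],[0,0,0]],
  ],
)

```text
t: 37.88
ee_pos: [536.6, -48.2, 84.7]
orientation: [-0.074, -3.137, -0.002]
ft_force: [-2.8, 6.3, -1.0]
width: 16.1
grasp_force: 30.0
```

```bash
python3 g.py
```

```text
t 37.88 pos [536.6 -48.2  84.7] yaw 87.31 tilt 0.24 w 16.1 g 30.0 F [-2.8  6.3 -1. ] q [-0.11  0.5   1.9   0.    0.74 -1.64]
```

apply_moves(
  targets=[
    [-1,[-0.06,0,0],[0,0,0]],
    [-1,[-0.06,0,0],[0,0,0]],
    [-1,[-0.05,0,0],[0,0,0]],
    [-1,[-0.04,0,0],[0,0,0]],
    [-1,[-0.03,0,0],[0,0,0]],
    [-1,[0,0,0],[0,0,0]],
    [-1,[0,0,0],[0,0,0]],
  ],
)

```text
t: 38.75
ee_pos: [550.6, -50.1, 85.7]
orientation: [0.073, 3.14, -0.0]
ft_force: [-0.8, 0.4, -0.4]
width: 15.5
grasp_force: 30.0
```

apply_moves(
  targets=[
    [-1,[-0.02,0,0],[0,0,0]],
    [-1,[-0.02,0,0],[0,0,0]],
    [-1,[0,0,0],[0,0,0]],
    [-1,[0,0,0],[0,0,0]],
  ],
)

```text
t: 39.25
ee_pos: [552.3, -49.9, 85.5]
orientation: [-0.073, -3.141, 0.0]
ft_force: [0.2, -0.1, -0.3]
width: 15.9
grasp_force: 30.0
```

```bash
python3 g.py
```

```text
t 39.25 pos [552.3 -49.9  85.5] yaw 87.33 tilt 0.0 w 15.9 g 30.0 F [ 0.2 -0.1 -0.3] q [-0.11  0.52  1.87 -0.    0.75 -1.64]
```

apply_moves(
  targets=[
    [-1,[-0.02,0,0],[0,0,0]],
    [-1,[0,0,0],[0,0,0]],
    [-1,[0,0,0],[0,0,0]],
  ],
)

```text
t: 39.62
ee_pos: [553.1, -49.9, 85.5]
orientation: [-0.073, -3.14, -0.0]
ft_force: [-1.4, 0.6, 0.9]
width: 15.4
grasp_force: 30.0
```

apply_moves(
  targets=[
    [-1,[-0.02,0,0],[0,0,0]],
    [-1,[0,0,0],[0,0,0]],
    [-1,[0,0,0],[0,0,0]],
  ],
)

```text
t: 40.0
ee_pos: [553.6, -49.9, 85.4]
orientation: [-0.073, -3.139, -0.0]
ft_force: [-3.4, -0.3, 1.8]
width: 16.0
grasp_force: 30.0
```

apply_moves(
  targets=[
    [-1,[0.03,0,0],[0,0,0]],
    [-1,[0,-0.04,0],[0,0,0]],
    [-1,[0,-0.04,0],[0,0,0]],
    [-1,[0.04,0,0],[0,0,0]],
    [-1,[0.04,0,0],[0,0,0]],
    [-1,[0.02,0,0],[0,0,0]],
    [-1,[0,0,0],[0,0,0]],
    [-1,[0,0,0],[0,0,0]],
  ],
)

```text
t: 41.0
ee_pos: [547.9, -53.7, 85.7]
orientation: [0.073, 3.14, -0.0]
ft_force: [0.5, 1.0, -0.5]
width: 16.0
grasp_force: 30.0
```

apply_moves(
  targets=[
    [-1,[0.02,0,0],[0,0,0]],
    [-1,[0.02,0,0],[0,0,0]],
    [-1,[0,0,0],[0,0,0]],
    [-1,[0,0,0],[0,0,0]],
  ],
)

```text
t: 41.5
ee_pos: [545.7, -53.6, 85.6]
orientation: [0.073, 3.141, -0.0]
ft_force: [1.1, 0.2, 1.0]
width: 16.1
grasp_force: 30.0
```

```bash
python3 g.py
```

```text
t 41.5 pos [545.7 -53.6  85.6] yaw 87.33 tilt 0.01 w 16.1 g 30.0 F [1.1 0.2 1. ] q [-0.12  0.51  1.88  0.    0.75 -1.64]
```

apply_moves(
  targets=[
    [-1,[0.02,0,0],[0,0,0]],
    [-1,[0.01,0,0],[0,0,0]],
    [-1,[0,0,0],[0,0,0]],
    [-1,[0,0,0],[0,0,0]],
  ],
)

```text
t: 42.0
ee_pos: [544.2, -53.5, 85.6]
orientation: [0.073, 3.141, -0.0]
ft_force: [0.6, 0.4, 0.4]
width: 15.7
grasp_force: 30.0
```

apply_moves(
  targets=[
    [-1,[0.01,0,0],[0,0,0]],
    [-1,[0,0,0],[0,0,0]],
    [-1,[0,0,0],[0,0,0]],
  ],
)

```text
t: 42.38
ee_pos: [543.7, -53.5, 85.6]
orientation: [0.073, 3.141, -0.0]
ft_force: [3.3, 0.9, 2.2]
width: 15.7
grasp_force: 30.0
```

apply_moves(
  targets=[
    [-1,[0.01,0,0],[0,0,0]],
    [-1,[0,0,0],[0,0,0]],
    [-1,[0,0,0],[0,0,0]],
  ],
)

```text
t: 42.75
ee_pos: [543.5, -53.5, 85.6]
orientation: [0.073, 3.14, -0.0]
ft_force: [4.1, 0.2, 1.0]
width: 16.1
grasp_force: 30.0
```

apply_moves(
  targets=[
    [-1,[0,-0.05,0],[0,0,0]],
    [-1,[0,-0.07,0],[0,0,0]],
    [-1,[0,-0.07,0],[0,0,0]],
    [-1,[0,-0.07,0],[0,0,0]],
    [-1,[0,-0.07,0],[0,0,0]],
    [-1,[0,-0.07,0],[0,0,0]],
  ],
)

```text
t: 43.5
ee_pos: [542.5, -72.9, 85.5]
orientation: [0.074, 3.14, 0.002]
ft_force: [6.0, 3.6, 0.3]
width: 15.8
grasp_force: 30.0
```

apply_moves(
  targets=[
    [-1,[0,-0.07,0],[0,0,0]],
    [-1,[0,-0.07,0],[0,0,0]],
    [-1,[0,-0.07,0],[0,0,0]],
    [-1,[0,-0.05,0],[0,0,0]],
    [-1,[0,0,0],[0,0,0]],
  ],
)

```text
t: 44.12
ee_pos: [541.8, -86.6, 85.5]
orientation: [0.073, 3.14, -0.0]
ft_force: [5.0, 0.5, -0.3]
width: 15.8
grasp_force: 30.0
```

```bash
python3 g.py
```

```text
t 44.12 pos [541.8 -86.6  85.5] yaw 87.33 tilt 0.03 w 15.8 g 30.0 F [ 5.   0.5 -0.3] q [-0.18  0.51  1.88 -0.    0.75 -1.7 ]
```

Bay 0 run complete with clean contact forces. Next, bay 1's remote.

apply_moves(
  targets=[
    [-1,[-0.03,0,0],[0,0,0]],
    [-1,[0,0,-0.3],[0,0,0]],
    [-1,[0,0,-0.4],[0,0,0]],
    [-1,[0.604,-0.384,0],[0,0,0]],
    [-1,[0.604,-0.384,0],[0,0,0]],
    [-1,[0.604,-0.384,0],[0,0,0]],
    [-1,[0,0,0],[0,0,0]],
    [-1,[0,0,0],[0,0,0]],
  ],
)

```text
t: 45.12
ee_pos: [450.1, -139.8, 121.1]
orientation: [0.074, 3.141, 0.0]
ft_force: [0.0, -0.2, -0.8]
width: 16.2
grasp_force: 30.0
```

```bash
python3 g.py 449.6 -139.9 85.5 87.3; python3 k.py 502.6,-161.4,-2.7,8 507,-64,-2.7,8 500,-261.6,177.3,8
```

```text
t 45.12 pos [ 450.1 -139.8  121.1] yaw 87.31 tilt 0.01 w 16.2 g 30.0 F [ 0.  -0.2 -0.8] q [-0.33  0.36  2.03  0.    0.75 -1.85]
shift [ 0.01  -0.002  0.712] turn wz 0.0
('top', 'scene') [ 502.4 -161.7] -2.62 448.2
('top',) [ 480. -153.] -1.5 244.9
('scene',) [ 502.5 -163. ] -3.77 142.6
('top', 'scene') [504.2 -63.2] -1.86 397.3
('top',) [504.  -62.6] -0.8 239.4
('scene',) [511.4 -64.2] -3.87 157.9
('top', 'scene') [ 501.9 -262.1] 177.45 317.4
('top',) [ 509.3 -266.2] 206.16 148.7
('scene',) [ 498.9 -262.3] 177.39 145.5
```

apply_moves(
  targets=[
    [-1,[0,0,0.25],[0,0,0]],
    [-1,[0,0,0.25],[0,0,0]],
    [-1,[0,0,0.15],[0,0,0]],
    [-1,[0,0,0.06],[0,0,0]],
    [-1,[0,0,0],[0,0,0]],
    [-1,[0,0,0],[0,0,0]],
  ],
)

```text
t: 45.98
ee_pos: [450.1, -139.9, 85.3]
orientation: [0.073, 3.14, -0.0]
ft_force: [-0.2, 0.5, -0.5]
width: 15.6
grasp_force: 30.0
```

apply_moves(
  targets=[
    [-1,[-0.08,0,0],[0,0,0]],
    [-1,[-0.08,0,0],[0,0,0]],
    [-1,[-0.08,0,0],[0,0,0]],
    [-1,[-0.06,0,0],[0,0,0]],
    [-1,[0,0,0],[0,0,0]],
    [-1,[0,0,0],[0,0,0]],
  ],
)

```text
t: 46.72
ee_pos: [464.7, -140.5, 85.0]
orientation: [-0.073, -3.14, -0.0]
ft_force: [-0.8, -0.5, -1.3]
width: 15.6
grasp_force: 30.0
```

apply_moves(
  targets=[
    [-1,[0,-0.01,0],[0,0,0]],
    [-1,[0,-0.01,0],[0,0,0]],
    [-1,[0,-0.01,0],[0,0,0]],
    [-1,[0,-0.01,0],[0,0,0]],
    [-1,[0,-0.01,0],[0,0,0]],
    [-1,[0,0,0],[0,0,0]],
    [-1,[0,0,0],[0,0,0]],
  ],
)

```text
t: 47.6
ee_pos: [464.6, -143.0, 85.0]
orientation: [-0.073, -3.14, -0.0]
ft_force: [-0.4, 1.6, 0.1]
width: 16.1
grasp_force: 30.0
```

apply_moves(
  targets=[
    [-1,[0,-0.01,0],[0,0,0]],
    [-1,[0,-0.01,0],[0,0,0]],
    [-1,[0,-0.01,0],[0,0,0]],
    [-1,[0,0,0],[0,0,0]],
    [-1,[0,0,0],[0,0,0]],
  ],
)

```text
t: 48.22
ee_pos: [464.6, -144.5, 85.0]
orientation: [-0.073, -3.14, -0.0]
ft_force: [-0.7, 1.4, 0.4]
width: 16.1
grasp_force: 30.0
```

apply_moves(
  targets=[
    [-1,[0,-0.01,0],[0,0,0]],
    [-1,[0,0,0],[0,0,0]],
    [-1,[0,0,0],[0,0,0]],
  ],
)

```text
t: 48.6
ee_pos: [464.5, -144.8, 85.0]
orientation: [-0.073, -3.14, -0.001]
ft_force: [-0.3, 5.8, 0.7]
width: 15.8
grasp_force: 30.0
```

apply_moves(
  targets=[
    [-1,[-0.06,-0.004,0],[0,0,0]],
    [-1,[-0.07,0,0],[0,0,0]],
    [-1,[-0.07,0,0],[0,0,0]],
    [-1,[-0.07,0,0],[0,0,0]],
    [-1,[-0.07,0,0],[0,0,0]],
    [-1,[-0.07,0,0],[0,0,0]],
    [-1,[-0.07,0,0],[0,0,0]],
    [-1,[-0.07,0,0],[0,0,0]],
  ],
)

```text
t: 49.6
ee_pos: [491.2, -146.2, 84.6]
orientation: [-0.073, -3.138, -0.001]
ft_force: [-3.6, 4.1, -0.8]
width: 15.9
grasp_force: 30.0
```

apply_moves(
  targets=[
    [-1,[-0.07,0,0],[0,0,0]],
    [-1,[-0.07,0,0],[0,0,0]],
    [-1,[-0.07,0,0],[0,0,0]],
    [-1,[-0.07,0,0],[0,0,0]],
    [-1,[-0.07,0,0],[0,0,0]],
    [-1,[-0.07,0,0],[0,0,0]],
    [-1,[-0.07,0,0],[0,0,0]],
    [-1,[-0.07,0,0],[0,0,0]],
  ],
)

```text
t: 50.6
ee_pos: [519.3, -147.5, 84.6]
orientation: [-0.073, -3.139, -0.001]
ft_force: [-3.6, 3.9, -1.8]
width: 16.0
grasp_force: 30.0
```

apply_moves(
  targets=[
    [-1,[-0.07,0,0],[0,0,0]],
    [-1,[-0.07,0,0],[0,0,0]],
    [-1,[-0.07,0,0],[0,0,0]],
    [-1,[-0.05,0,0],[0,0,0]],
    [-1,[0,0,0],[0,0,0]],
  ],
)

```text
t: 51.22
ee_pos: [533.0, -148.1, 84.8]
orientation: [-0.073, -3.14, -0.001]
ft_force: [-1.7, 4.0, -0.9]
width: 15.8
grasp_force: 30.0
```

```bash
python3 g.py
```

```text
t 51.23 pos [ 533.  -148.1   84.8] yaw 87.33 tilt 0.04 w 15.8 g 30.0 F [-1.7  4.  -0.9] q [-0.29  0.52  1.87  0.    0.75 -1.82]
```

apply_moves(
  targets=[
    [-1,[-0.06,0,0],[0,0,0]],
    [-1,[-0.06,0,0],[0,0,0]],
    [-1,[-0.06,0,0],[0,0,0]],
    [-1,[-0.05,0,0],[0,0,0]],
    [-1,[-0.04,0,0],[0,0,0]],
    [-1,[-0.03,0,0],[0,0,0]],
    [-1,[0,0,0],[0,0,0]],
    [-1,[0,0,0],[0,0,0]],
  ],
)

```text
t: 52.22
ee_pos: [548.2, -149.3, 85.1]
orientation: [0.073, 3.14, -0.0]
ft_force: [0.0, 0.4, -0.2]
width: 15.7
grasp_force: 30.0
```

apply_moves(
  targets=[
    [-1,[-0.02,0,0],[0,0,0]],
    [-1,[0,0,0],[0,0,0]],
    [-1,[0,0,0],[0,0,0]],
  ],
)

```text
t: 52.6
ee_pos: [548.6, -149.1, 84.9]
orientation: [-0.073, -3.14, -0.0]
ft_force: [-2.1, -0.6, 2.0]
width: 15.8
grasp_force: 30.0
```

apply_moves(
  targets=[
    [-1,[0.03,0,0],[0,0,0]],
    [-1,[0,-0.04,0],[0,0,0]],
    [-1,[0,-0.04,0],[0,0,0]],
    [-1,[0.04,0,0],[0,0,0]],
    [-1,[0.04,0,0],[0,0,0]],
    [-1,[0.03,0,0],[0,0,0]],
    [-1,[0.03,0,0],[0,0,0]],
    [-1,[0.02,0,0],[0,0,0]],
  ],
)

```text
t: 53.6
ee_pos: [539.4, -152.7, 85.1]
orientation: [0.073, 3.14, -0.0]
ft_force: [2.7, 0.6, -0.5]
width: 15.8
grasp_force: 30.0
```

apply_moves(
  targets=[
    [-1,[0.01,0,0],[0,0,0]],
    [-1,[0,0,0],[0,0,0]],
    [-1,[0,0,0],[0,0,0]],
  ],
)

```text
t: 53.98
ee_pos: [539.2, -152.7, 85.1]
orientation: [0.073, 3.14, -0.0]
ft_force: [3.3, -0.1, -1.1]
width: 16.1
grasp_force: 30.0
```

apply_moves(
  targets=[
    [-1,[0.01,0,0],[0,0,0]],
    [-1,[0,0,0],[0,0,0]],
    [-1,[0,0,0],[0,0,0]],
  ],
)

```text
t: 54.35
ee_pos: [539.0, -152.7, 85.3]
orientation: [0.073, 3.139, -0.0]
ft_force: [5.7, 0.6, -1.9]
width: 15.7
grasp_force: 30.0
```

apply_moves(
  targets=[
    [-1,[0,-0.05,0],[0,0,0]],
    [-1,[0,-0.07,0],[0,0,0]],
    [-1,[0,-0.07,0],[0,0,0]],
    [-1,[0,-0.07,0],[0,0,0]],
    [-1,[0,-0.07,0],[0,0,0]],
    [-1,[0,-0.07,0],[0,0,0]],
  ],
)

```text
t: 55.1
ee_pos: [537.8, -172.2, 85.2]
orientation: [0.074, 3.14, 0.001]
ft_force: [5.0, 3.8, -1.1]
width: 16.0
grasp_force: 30.0
```

apply_moves(
  targets=[
    [-1,[0,-0.07,0],[0,0,0]],
    [-1,[0,-0.07,0],[0,0,0]],
    [-1,[0,-0.07,0],[0,0,0]],
    [-1,[0,-0.06,0],[0,0,0]],
    [-1,[0,0,0],[0,0,0]],
  ],
)

```text
t: 55.72
ee_pos: [537.0, -186.3, 85.1]
orientation: [0.073, 3.14, -0.001]
ft_force: [3.5, -0.6, -0.5]
width: 15.8
grasp_force: 30.0
```

```bash
python3 g.py
```

```text
t 55.73 pos [ 537.  -186.3   85.1] yaw 87.34 tilt 0.03 w 15.8 g 30.0 F [ 3.5 -0.6 -0.5] q [-0.35  0.53  1.84 -0.    0.77 -1.88]
```

apply_moves(
  targets=[
    [-1,[-0.03,0,0],[0,0,0]],
    [-1,[0,0,-0.3],[0,0,0]],
    [-1,[0,0,-0.4],[0,0,0]],
    [-1,[-0.126,-0.64,0],[0,0,0]],
    [-1,[-0.126,-0.64,0],[0,0,0]],
    [-1,[-0.126,-0.64,0],[0,0,0]],
    [-1,[0,0,0],[0,0,0]],
    [-1,[0,0,0],[0,0,0]],
  ],
)

```text
t: 56.72
ee_pos: [551.8, -282.2, 120.1]
orientation: [-0.073, -3.139, -0.001]
ft_force: [-0.9, 0.6, -1.0]
width: 15.6
grasp_force: 30.0
```

```bash
python3 g.py 552.3 -283.1 85.3 87.3; python3 k.py 502,-164,-2.7,8 507,-64,-2.7,8 499.3,-261.6,177.3,8
```

```text
t 56.73 pos [ 551.8 -282.2  120.1] yaw 87.32 tilt 0.1 w 15.6 g 30.0 F [-0.9  0.6 -1. ] q [-0.49  0.54  1.71  0.    0.89 -2.02]
shift [-0.012 -0.017  0.697] turn wz 0.0
('top', 'scene') [ 502.7 -162.2] -1.42 362.8
('top',) [ 502.  -161.3] -4.4 206.5
('scene',) [ 503.7 -163.4] -2.82 136.3
('top', 'scene') [507.3 -62.9] -3.12 366.4
('top',) [507.6 -62.6] -3.59 225.8
('scene',) [511.2 -65.5] -3.5 125.3
('top', 'scene') [ 500.2 -261.6] 177.04 489.7
('top',) [ 500.4 -260.9] 176.68 251.3
('scene',) [ 499.2 -262.2] 177.48 231.2
```

apply_moves(
  targets=[
    [-1,[0,-0.012,0.25],[0,0,0]],
    [-1,[0,0,0.25],[0,0,0]],
    [-1,[0,0,0.15],[0,0,0]],
    [-1,[0,0,0.05],[0,0,0]],
    [-1,[0,0,0],[0,0,0]],
    [-1,[0,0,0],[0,0,0]],
  ],
)

```text
t: 57.58
ee_pos: [553.0, -283.8, 85.3]
orientation: [0.073, 3.14, -0.0]
ft_force: [0.6, -0.9, -0.2]
width: 16.0
grasp_force: 30.0
```

```bash
python3 g.py 552.3 -283.1 85.3 87.3
```

```text
t 57.58 pos [ 553.  -283.8   85.3] yaw 87.33 tilt 0.04 w 16.0 g 30.0 F [ 0.6 -0.9 -0.2] q [-0.49  0.59  1.72  0.    0.83 -2.02]
shift [0.014 0.013 0.001] turn wz 0.0
```

apply_moves(
  targets=[
    [-1,[0.08,0.01,0],[0,0,0]],
    [-1,[0.08,0,0],[0,0,0]],
    [-1,[0.08,0,0],[0,0,0]],
    [-1,[0.06,0,0],[0,0,0]],
    [-1,[0,0,0],[0,0,0]],
    [-1,[0,0,0],[0,0,0]],
  ],
)

```text
t: 58.32
ee_pos: [537.9, -282.5, 85.1]
orientation: [0.073, 3.141, -0.0]
ft_force: [-0.1, -0.2, -0.5]
width: 15.9
grasp_force: 30.0
```

apply_moves(
  targets=[
    [-1,[0,0.01,0],[0,0,0]],
    [-1,[0,0.01,0],[0,0,0]],
    [-1,[0,0.01,0],[0,0,0]],
    [-1,[0,0.01,0],[0,0,0]],
    [-1,[0,0.01,0],[0,0,0]],
    [-1,[0,0.01,0],[0,0,0]],
    [-1,[0,0,0],[0,0,0]],
    [-1,[0,0,0],[0,0,0]],
  ],
)

```text
t: 59.32
ee_pos: [537.9, -279.4, 85.1]
orientation: [0.073, 3.141, 0.0]
ft_force: [0.7, 0.0, -1.7]
width: 16.0
grasp_force: 30.0
```

apply_moves(
  targets=[
    [-1,[0,0.01,0],[0,0,0]],
    [-1,[0,0.01,0],[0,0,0]],
    [-1,[0,0,0],[0,0,0]],
    [-1,[0,0,0],[0,0,0]],
  ],
)

```text
t: 59.82
ee_pos: [538.0, -278.4, 85.0]
orientation: [0.073, 3.141, -0.0]
ft_force: [-0.1, -1.6, -0.7]
width: 15.7
grasp_force: 30.0
```

apply_moves(
  targets=[
    [-1,[0,0.01,0],[0,0,0]],
    [-1,[0,0.01,0],[0,0,0]],
    [-1,[0,0,0],[0,0,0]],
    [-1,[0,0,0],[0,0,0]],
  ],
)

```text
t: 60.32
ee_pos: [538.0, -277.4, 85.0]
orientation: [0.073, 3.141, -0.0]
ft_force: [-0.5, -1.1, 0.1]
width: 15.9
grasp_force: 30.0
```

apply_moves(
  targets=[
    [-1,[0,0.01,0],[0,0,0]],
    [-1,[0,0,0],[0,0,0]],
    [-1,[0,0,0],[0,0,0]],
  ],
)

```text
t: 60.7
ee_pos: [538.1, -277.1, 85.1]
orientation: [0.073, 3.141, -0.001]
ft_force: [0.1, -3.6, -1.5]
width: 16.0
grasp_force: 30.0
```

Contact against the stop. Run the long leg.

apply_moves(
  targets=[
    [-1,[0.06,0.006,0],[0,0,0]],
    [-1,[0.07,0,0],[0,0,0]],
    [-1,[0.07,0,0],[0,0,0]],
    [-1,[0.07,0,0],[0,0,0]],
    [-1,[0.07,0,0],[0,0,0]],
    [-1,[0.07,0,0],[0,0,0]],
    [-1,[0.07,0,0],[0,0,0]],
    [-1,[0.07,0,0],[0,0,0]],
  ],
)

```text
t: 61.7
ee_pos: [510.4, -275.4, 85.1]
orientation: [0.073, 3.14, -0.0]
ft_force: [3.4, -3.9, -1.0]
width: 16.1
grasp_force: 30.0
```

apply_moves(
  targets=[
    [-1,[0.07,0,0],[0,0,0]],
    [-1,[0.07,0,0],[0,0,0]],
    [-1,[0.07,0,0],[0,0,0]],
    [-1,[0.07,0,0],[0,0,0]],
    [-1,[0.07,0,0],[0,0,0]],
    [-1,[0.07,0,0],[0,0,0]],
    [-1,[0.07,0,0],[0,0,0]],
    [-1,[0.07,0,0],[0,0,0]],
  ],
)

```text
t: 62.7
ee_pos: [482.8, -274.3, 85.2]
orientation: [0.073, 3.14, -0.001]
ft_force: [3.2, -3.6, -0.4]
width: 15.8
grasp_force: 30.0
```

apply_moves(
  targets=[
    [-1,[0.07,0,0],[0,0,0]],
    [-1,[0.07,0,0],[0,0,0]],
    [-1,[0.07,0,0],[0,0,0]],
    [-1,[0.05,0,0],[0,0,0]],
    [-1,[0,0,0],[0,0,0]],
  ],
)

```text
t: 63.32
ee_pos: [469.2, -273.6, 85.1]
orientation: [-0.073, -3.14, 0.001]
ft_force: [-0.2, -4.4, -0.5]
width: 15.7
grasp_force: 30.0
```

```bash
python3 g.py
```

```text
t 63.33 pos [ 469.2 -273.6   85.1] yaw 87.34 tilt 0.03 w 15.7 g 30.0 F [-0.2 -4.4 -0.5] q [-0.55  0.51  1.89 -0.    0.74 -2.07]
```

apply_moves(
  targets=[
    [-1,[0.06,0,0],[0,0,0]],
    [-1,[0.06,0,0],[0,0,0]],
    [-1,[0.06,0,0],[0,0,0]],
    [-1,[0.05,0,0],[0,0,0]],
    [-1,[0.04,0,0],[0,0,0]],
    [-1,[0.03,0,0],[0,0,0]],
    [-1,[0,0,0],[0,0,0]],
    [-1,[0,0,0],[0,0,0]],
  ],
)

```text
t: 64.32
ee_pos: [454.6, -272.6, 85.0]
orientation: [-0.073, -3.141, -0.0]
ft_force: [0.4, -0.4, -0.8]
width: 16.0
grasp_force: 30.0
```

apply_moves(
  targets=[
    [-1,[0.02,0,0],[0,0,0]],
    [-1,[0,0,0],[0,0,0]],
    [-1,[0,0,0],[0,0,0]],
  ],
)

```text
t: 64.7
ee_pos: [453.6, -272.7, 85.0]
orientation: [-0.073, -3.141, -0.0]
ft_force: [0.0, -0.1, -0.6]
width: 15.8
grasp_force: 30.0
```

```bash
python3 g.py
```

```text
t 64.7 pos [ 453.6 -272.7   85. ] yaw 87.33 tilt 0.0 w 15.8 g 30.0 F [ 0.  -0.1 -0.6] q [-0.56  0.49  1.93  0.    0.73 -2.09]
```

apply_moves(
  targets=[
    [-1,[0,0.04,0],[0,0,0]],
    [-1,[0,0.04,0],[0,0,0]],
    [-1,[-0.04,0,0],[0,0,0]],
    [-1,[-0.04,0,0],[0,0,0]],
    [-1,[-0.04,0,0],[0,0,0]],
    [-1,[-0.03,0,0],[0,0,0]],
    [-1,[-0.03,0,0],[0,0,0]],
    [-1,[0,0,0],[0,0,0]],
  ],
)

```text
t: 65.7
ee_pos: [462.8, -269.1, 85.0]
orientation: [-0.073, -3.141, -0.0]
ft_force: [-2.7, -0.5, 0.5]
width: 15.8
grasp_force: 30.0
```

apply_moves(
  targets=[
    [-1,[-0.015,0,0],[0,0,0]],
    [-1,[0,0,0],[0,0,0]],
    [-1,[0,0,0],[0,0,0]],
  ],
)

```text
t: 66.08
ee_pos: [463.2, -269.0, 84.9]
orientation: [-0.073, -3.14, -0.0]
ft_force: [-5.1, -0.8, 1.6]
width: 15.8
grasp_force: 30.0
```

apply_moves(
  targets=[
    [-1,[-0.012,0,0],[0,0,0]],
    [-1,[0,0,0],[0,0,0]],
    [-1,[0,0,0],[0,0,0]],
  ],
)

```text
t: 66.45
ee_pos: [463.4, -269.0, 84.9]
orientation: [-0.073, -3.139, -0.001]
ft_force: [-6.7, -0.5, 1.7]
width: 16.2
grasp_force: 30.0
```

apply_moves(
  targets=[
    [-1,[0,0.05,0],[0,0,0]],
    [-1,[0,0.07,0],[0,0,0]],
    [-1,[0,0.07,0],[0,0,0]],
    [-1,[0,0.07,0],[0,0,0]],
    [-1,[0,0.07,0],[0,0,0]],
    [-1,[0,0.07,0],[0,0,0]],
  ],
)

```text
t: 67.2
ee_pos: [464.5, -249.8, 84.8]
orientation: [-0.072, -3.14, 0.002]
ft_force: [-6.2, -5.3, -0.4]
width: 15.6
grasp_force: 30.0
```

apply_moves(
  targets=[
    [-1,[0,0.07,0],[0,0,0]],
    [-1,[0,0.07,0],[0,0,0]],
    [-1,[0,0.07,0],[0,0,0]],
    [-1,[0,0.06,0],[0,0,0]],
    [-1,[0,0,0],[0,0,0]],
    [-1,[0.03,0,0],[0,0,0]],
    [-1,[0,0,-0.3],[0,0,0]],
    [-1,[0,0,-0.7],[0,0,0]],
  ],
)

```text
t: 68.2
ee_pos: [464.6, -235.6, 135.7]
orientation: [0.073, 3.141, 0.001]
ft_force: [0.7, -0.5, -1.0]
width: 15.8
grasp_force: 30.0
```

```bash
python3 g.py; python3 - <<'E'
from h import *
T=snap('top');Sc=snap('scene')
b=Sc['pixels'][230:290,155:275]
a=T['pixels'][165:235,320:440]
cv2.imwrite('pics/v1.png',np.vstack([cv2.resize(b,(600,300),interpolation=cv2.INTER_CUBIC),cv2.resize(a,(514,300),interpolation=cv2.INTER_CUBIC)[:,:514].copy() if 0 else cv2.resize(a,(600,300),interpolation=cv2.INTER_CUBIC)]))
E
```

```text
t 68.2 pos [ 464.6 -235.6  135.7] yaw 87.33 tilt 0.02 w 15.8 g 30.0 F [ 0.7 -0.5 -1. ] q [-0.49  0.4   1.92  0.    0.82 -2.02]
```

View pics/v1.png

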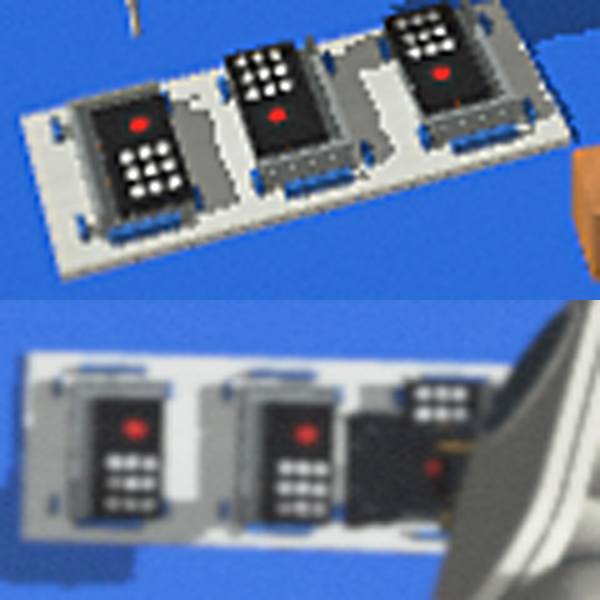

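Picture: all three remotes sit in their bays with no orange showing. Bring the stylus back over the holder.

apply_moves(
  targets=[
    [-1,[-0.26,0.325,-0.1],[0,0,0]],
    [-1,[-0.52,0.65,0],[0,0,0]],
    [-1,[-0.52,0.65,0],[0,0,0]],
    [-1,[-0.52,0.65,0],[0,0,0]],
    [-1,[-0.52,0.65,0],[0,0,0]],
    [-1,[-0.52,0.65,0],[0,0,0]],
    [-1,[-0.52,0.65,0],[0,0,0]],
    [-1,[-0.26,0.325,0],[0,0,0]],
  ],
)

```text
t: 69.3
ee_pos: [658.2, -15.2, 140.2]
orientation: [0.071, 3.139, 0.0]
ft_force: [0.8, 0.1, -0.5]
width: 16.3
grasp_force: 30.0
```

apply_moves(
  targets=[
    [-1,[0,0,0],[0,0,0]],
    [-1,[0,0,0],[0,0,0]],
    [-1,[0,0,0],[0,0,0]],
  ],
)

```text
t: 69.68
ee_pos: [655.8, -18.0, 140.0]
orientation: [-0.075, -3.14, 0.0]
ft_force: [0.2, -0.2, -0.4]
width: 15.7
grasp_force: 30.0
```

```bash
python3 g.py 657.1 -16.8 66.3 87.3; python3 - <<'E'
from h import *
Sc=snap('scene')
c=np.round(proj(Sc,[657,-17,90])).astype(int); x0,y0=c[0]-25,c[1]-30
I=cv2.resize(Sc['pixels'][y0:y0+60,x0:x0+50],(500,600),interpolation=cv2.INTER_CUBIC)
for z in(80,105,130): 
    p=(proj(Sc,[657.1,-17,z])-[x0-.5,y0-.5])*10; cv2.circle(I,tuple(int(v) for v in p),3,(0,255,0),-1)
cv2.imwrite('pics/v2.png',I)
E
```

```text
t 69.67 pos [655.8 -18.  140. ] yaw 87.26 tilt 0.03 w 15.7 g 30.0 F [ 0.2 -0.2 -0.4] q [-0.05  0.56  1.61 -0.    0.97 -1.57]
shift [-0.026  0.026  1.475] turn wz -0.0
```

View pics/v2.png

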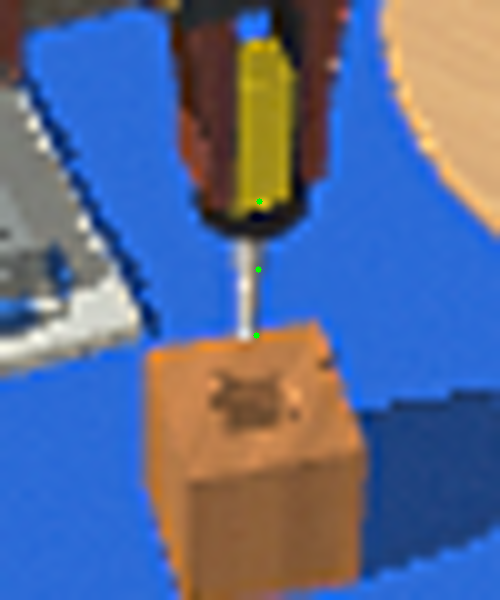

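Picture: stylus vertical with its tip at (247,338), slightly left of the target line and over the hole. Apply the small correction and lower.

apply_moves(
  targets=[
    [-1,[-0.026,0.026,0.1],[0,0,0]],
    [-1,[0,0,0.3],[0,0,0]],
    [-1,[0,0,0.3],[0,0,0]],
    [-1,[0,0,0.3],[0,0,0]],
    [-1,[0,0,0.3],[0,0,0]],
    [-1,[0,0,0.1],[0,0,0]],
    [-1,[0,0,0.05],[0,0,0]],
    [-1,[0,0,0],[0,0,0]],
  ],
)

```text
t: 70.72
ee_pos: [658.2, -15.6, 67.8]
orientation: [0.073, 3.14, -0.0]
ft_force: [0.5, 0.2, -0.7]
width: 16.1
grasp_force: 30.0
```

apply_moves(
  targets=[
    [-1,[0,0,0.02],[0,0,0]],
    [-1,[0,0,0],[0,0,0]],
    [-1,[0,0,0],[0,0,0]],
  ],
)

```text
t: 71.1
ee_pos: [658.1, -15.6, 66.8]
orientation: [0.073, 3.14, -0.0]
ft_force: [-0.7, -0.8, 0.4]
width: 15.9
grasp_force: 30.0
```

```bash
python3 g.py 657.1 -16.8 66 87.3
```

```text
t 71.1 pos [658.1 -15.6  66.8] yaw 87.34 tilt 0.02 w 15.9 g 30.0 F [-0.7 -0.8  0.4] q [-0.04  0.66  1.63 -0.    0.84 -1.57]
shift [ 0.018 -0.025  0.016] turn wz 0.0
```

apply_moves(
  targets=[
    [-1,[0.018,-0.025,0],[0,0,0]],
    [-1,[0,0,0.014],[0,0,0]],
    [-1,[0,0,0],[0,0,0]],
    [-1,[0,0,0],[0,0,0]],
  ],
)

```text
t: 71.6
ee_pos: [656.9, -16.9, 66.1]
orientation: [-0.073, -3.141, 0.0]
ft_force: [-2.0, -0.5, 4.6]
width: 15.8
grasp_force: 30.0
```

apply_moves(
  targets=[
    [0,[0,0,0],[0,0,0]],
    [1,[0,0,0],[0,0,0]],
    [1,[0,0,0],[0,0,0]],
    [1,[0,0,0],[0,0,0]],
    [1,[0,0,0],[0,0,0]],
    [1,[0,0,-0.4],[0,0,0]],
    [1,[0,0,-0.8],[0,0,0]],
    [1,[0,0,-0.8],[0,0,0]],
  ],
)

```text
t: 72.6
ee_pos: [657.1, -16.8, 168.2]
orientation: [0.073, 3.14, -0.0]
ft_force: [-0.3, 0.3, 0.9]
width: 87.1
grasp_force: 0.0
```

apply_moves(
  targets=[
    [1,[0,0.7,-0.2],[0,0,0]],
    [1,[0,0.9,0],[0,0,0]],
    [1,[0,0.9,0],[0,0,0]],
    [1,[0,0.9,0],[0,0,0]],
    [1,[0,0.6,0],[0,0,0]],
    [1,[0,0,0],[0,0,0]],
    [1,[0,0,0],[0,0,0]],
  ],
)

```text
t: 73.47
ee_pos: [666.3, 182.5, 176.7]
orientation: [0.073, 3.14, -0.0]
ft_force: [-1.2, 0.4, -0.1]
width: 87.9
grasp_force: 0.0
```

```bash
python3 g.py; python3 k.py 503,-164,-2.7,8 507,-64,-2.7,8 499.3,-258.6,177.3,8; python3 -c "
import cv2,numpy as np
a=cv2.imread('pics/kt.png')[110:240,300:460];b=cv2.imread('pics/ks.png')[225:335,150:310]
cv2.imwrite('pics/v3.png',np.hstack([cv2.resize(a,(400,325),interpolation=3),cv2.resize(b,(400,325),interpolation=3)]))"
```

```text
t 73.47 pos [666.3 182.5 176.7] yaw 87.34 tilt 0.04 w 87.9 g 0.0 F [-1.2  0.4 -0.1] q [ 0.25  0.57  1.5  -0.    1.07 -1.27]
('top', 'scene') [ 500.6 -162.6] -2.53 354.1
('top',) [ 500.5 -159.2] -4.3 194.1
('scene',) [ 500.6 -163.9] -4.16 135.1
('top', 'scene') [505.3 -62.7] -3.89 347.3
('top',) [505.4 -60.4] -2.93 200.5
('scene',) [504.8 -64.1] -2.82 137.1
('top', 'scene') [ 501.2 -258.5] 177.05 339.1
('top',) [ 501.4 -258.3] 177.89 197.8
('scene',) [ 500.9 -258.6] 177.33 140.1
```

View pics/v3.png

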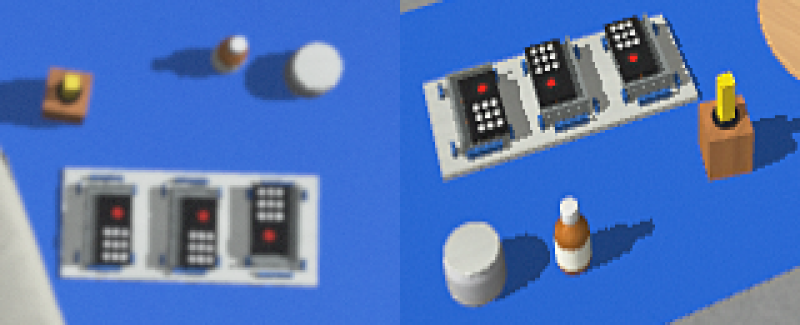

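Picture: three remotes flat in their bays with no orange showing, the stylus upright in its block, and bottle and tin where they were. Handing in.

```bash
python3 -c "
from workcell import ctrl
print(ctrl.close_job())"
```

```text
the job is handed in; nothing more can be done
None
```

The job is handed in; no verdict came back. In the last pictures all three remotes lie flat in their bays with no orange catch showing, the stylus hangs upright in its holder, and the bottle and tin look undisturbed (the screwdriver was not in those crops).

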